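# Load and index the finishing turntable

## Task

Get the clay pots ready for spraying: while the finishing turntable is still locked, stand every pot mouth-down on its round plywood board, clear of the turning handle. Then pull the red T-handle of the spring plunger up, twist it into its rest notch so that it stays out by itself when you let go, swing the board a quarter turn clockwise (seen from above) by its handle to the next index hole, and twist the plunger back so that it drops fully home and locks the board again. Finish with all pots still standing mouth-down on the board, and leave the paint can, brush, tape and sanding block where they are.

Things in the scene. Friction and masses are not known exactly. Their poses are not given: they have to be found in the camera images.
- pot1_center (a point): centre (half-way up, on the axis) of clay pot 1: a square straight-sided terracotta planter, 54 x 54 mm, 66 mm high, walls 4 mm, floor 5 mm, 0.12 to 0.24 kg. z runs from floor to mouth (up at the start: mouth-up); x and y are square to its sides. This point is at z = 0.033 standing on the work surface, 0.027 lying on a side, 0.081 standing mouth-down on the board. None if absent
- pot2_center (a point): the same for clay pot 2, equal in all to pot 1; 2 or 3 pots are present, the others None
- pot3_center (a point): the same for clay pot 3, equal in all to pot 1; 2 or 3 pots are present, the others None
- board_center (a point): centre of the top face of the turntable's round plywood board (260 mm diameter, top at z = 0.048), on the turning axis. Its axes turn with the board, z up: the handle stands at x = -95 mm, y = 0. Under it an aluminium index plate (336 mm diameter, top at z = 0.030) turns with it. The plunger stands at x = 0, y = -154 mm at the start, on a fixed bracket over the plate
- board (a joint): angle of the board in rad: 0 at the start, grows clockwise seen from above. It turns freely with little friction and stays where it is left; index holes every quarter turn (0, 1.571, ...). With the plunger home in a hole it is locked, with about 0.01 rad of play.
- turn_handle (a point): middle height of the turning handle, an upright black post 22 mm in diameter, from z = 0.052 to 0.098 on a low steel washer, standing on the board 95 mm from its axis; this point is at z = 0.075. Grasp it from above and carry it round the board's axis.
- plunger_grip (a point): centre of the red T-handle bar on top of the spring plunger: 46 mm long along this point's x axis, 12 mm wide along its y axis, 16 mm tall; z is up. At z = 0.120 when home, about 0.129 when parked in the rest notch. The top of the steel sleeve under it is at z = 0.094, 32 mm across.
- plunger (a joint): lift of the plunger, m: 0 home (pin 6 mm deep in the index hole), about 0.0085 parked in the rest notch, 0.017 at most. A spring pulls it down, 6 N home, 11 N fully out. Lift it to 0.0125 or more to twist it over the sleeve's crown, into the rest notch or back out of it. Let down between two holes, its pin rides on the index plate at 0.006 and snaps in when a hole comes under it
- plunger_twist (a joint): twist of the T-handle in rad: 0 when home, grows counter-clockwise seen from above; the rest notch lies at about 1.31 (parked between 1.2 and 1.42, its stop).
- paint_can: paint can, 86 mm in diameter, 100 mm high; bystander, leave alone
- tape_roll: roll of green masking tape, 90 mm in diameter, 24 mm high, lying flat; bystander, leave alone
- brush: paint brush lying on the table; bystander, leave alone
- sanding_block: orange sanding block 100 x 65 x 28 mm; bystander, leave alone

How it is judged:
By the outcome, as a careful person would: the job done as asked, in the order asked, and still so for the second after the job is handed in, with the robot touching nothing.
Of pot1, pot2, pot3 only 2 to 3 are there at a start; the rules pass over those that are not, and their reading is None.
At some moment in a run one of pot1, pot2, pot3 may be knocked a few centimetres aside while the robot is not near it.
Once in a run the grip may slacken for a moment while it holds something.
It also fails if it takes over 210 s, if anything falls off the work surface, if the arm or the gripper's body presses on something with over 40 N, if the wrist force passes 120 N, or if a joint passes its speed limit or range.

## Robot

A 6-joint arm with a two-finger parallel gripper is mounted at the origin on the work surface. World frame = base frame: x ahead of the robot, y to its left, z up, the work surface at z = 0. Lengths are in mm, angles in rad, forces in N, time in s.
With the tool pointing down it reaches from about 325 to 750 mm from the base axis. Payload 7.6 kg.
Tool frame: the origin (TCP) lies midway between the tips of the shut fingers; the grasp point (between the pads) lies 19 mm behind it; z points along the fingers, y is the direction in which the jaws open and shut (so a half turn about z gives the same grasp; the last joint's range is limited). The gripper opens to 85 mm and grips with 20 to 120 N. Pads are 22 mm wide; open, the fingers measure 114 mm over their backs; the gripper's body (76 mm by 85 mm) begins 54 mm behind the grasp point. The pads swing forward as they close: fully open they stand 13 mm farther back than shut.
Start: joints at [-0.07, 0.052, 1.401, -0, 1.689, -0.07], TCP at [525.02, 0.022, 231.323] pointing down, gripper open.
Joint ranges: [-2.9, 2.9], [-0.91, 2.17], [0.12, 2.37], [-1.06, 4.2], [0.26, 2.73], [-2.93, 2.93]. Speed limits (rad/s): [2.57, 2.57, 3.01, 3.14, 3.14, 3.14].

## Interface

Orientations are given as a rotation vector (axis times angle).
In Python, from bench import monitor, grab_frame, order gives the robot as it stands.
- The arm moves only by the shell command python3 -m handwheel 'ROWS' [FORCE]. ROWS is JSON, a list of rows, each a list of 7 numbers: the shift along the world's x, y, z in mm, then the turn, a rotation vector about the world's x, y, z in degrees, then the opening, from -1 (shut) to 1 (fully open). A call has exactly 5 rows; each row is the pose to reach, as a shift and turn from the pose measured when the call began; what a row does not reach only later rows make up. A row lasts 1/8 s, in which the tool goes at most 62.5 mm and 10.7 degrees, less where a joint would pass 70% of its speed; a pose out of reach is approached as far as the arm can. A call with a gripper value outside its range is refused whole. The fingers move at their own pace and stop on an object; FORCE is the grip in N (left out, the last holds). Time passes only in rows, so rows that repeat a pose let the fingers close, or fill a call up. It gives the time, the measured TCP pose, the force and the opening at its end, in the units of the state.
- monitor.state(): the state, without advancing time (a new reading comes with each control period).
- grab_frame(name): name is "scene" or "side" or "wrist"; returns a dict with "frame" (420x560x3 uint8, red, green, blue), "range_z" (420x560 float32, mm along the optical axis (not along the pixel's ray), 0 where there is no reading), "mtx" (3x3 intrinsics, pixels), "extrinsics" (4x4, takes a point from camera to world coordinates). Camera axes: x right, y down, z forward; pixel columns grow to the right and rows downward; lengths in mm; the calibration is good to about 2 mm. A picture is of the moment at which its call begins.
- order.job_done(): hands the job in, once; it reports no verdict.
The state is a dict: "t": time; "joints": joint angles; "joint_vel": joint speeds; "joint_efforts": joint torques, N m; "ee_pos": TCP position; "tool_rot": TCP orientation; "force": force on the tool from outside, world axes, zero at the start; "wrist_torque": the same for the moment, N m; "gripper_width": opening from 0.0 (shut) to 1.0 (fully open).
Only numpy, scipy, OpenCV 4.12 (cv2) and the standard library are available. Lean on these libraries where they do the work, as an engineer would, in place of code of your own. Each camera call takes 0.05 s, during which the arm holds its last target. There are 200 camera calls.

## Working session

There is one attempt and no reset: what is moved stays moved. The work goes in short steps, Python scripts to look and compute and a shell command to move; the robot and the scene stay as the last step left them, time stands still between calls to the robot, and variables do not carry over. Pictures are saved under pics/ and viewed, about 12 in all and at most 16, crops included, and the job is handed in when it is done.

```bash
ls; mkdir -p pics; cat > h.py <<'E'
import numpy as np, cv2
from bench import monitor, grab_frame, order
def snap(n,f):
    d=grab_frame(n); np.savez('/tmp/'+f,**d); cv2.imwrite(f'pics/{f}.png',d['frame'][:,:,::-1]); return d
def pts(d):
    z=d['range_z'];K=d['mtx'];v,u=np.indices(z.shape)
    P=np.stack([(u-K[0,2])/K[0,0]*z,(v-K[1,2])/K[1,1]*z,z,np.ones_like(z)],-1)@np.array(d['extrinsics']).T
    return P[...,:3]
E
python3 - <<'E'
from h import *
for n in('scene','side'): snap(n,n+'0')
a=cv2.imread('pics/scene0.png')
print(monitor.state())
for n in('scene0','side0'):
    d=np.load('/tmp/'+n+'.npz');print(n,d['extrinsics'].round(2),d['mtx'])
E
```

```text
pics
{'t': 0.1, 'joints': array([-7.03102659e-02,  5.27892610e-02,  1.40164215e+00, -7.21094504e-06,
        1.68863097e+00, -7.02601084e-02]), 'joint_vel': array([-1.29536996e-03, -8.70134350e-05, -3.55675402e-03,  4.36462760e-04,
        9.17130870e-04, -2.01937051e-04]), 'joint_efforts': array([ 2.37367596e-03, -3.82580674e+01, -3.60984743e+01, -5.21182415e-05,
        4.78979055e-03, -6.69374316e-06]), 'ee_pos': array([5.24716883e+02, 3.54863338e-02, 2.30538990e+02]), 'tool_rot': array([-2.22071650e+00, -2.22060324e+00,  1.52174238e-03]), 'force': array([-0.63535026, -0.50856683, -0.36054886]), 'wrist_torque': array([-0.04307888, -0.05104858,  0.01344049]), 'gripper_width': 0.9978898883915085}
scene0 [[-1.50000e-01  7.30000e-01 -6.70000e-01  1.29281e+03]
 [ 9.90000e-01  1.20000e-01 -1.00000e-01  7.04100e+01]
 [ 1.00000e-02 -6.70000e-01 -7.40000e-01  9.19970e+02]
 [ 0.00000e+00  0.00000e+00  0.00000e+00  1.00000e+00]] [[438.81298371   0.         285.92895478]
 [  0.         438.81298371 208.34883225]
 [  0.           0.           1.        ]]
side0 [[-9.9000e-01 -7.0000e-02  1.2000e-01  4.2328e+02]
 [-1.4000e-01  5.9000e-01 -8.0000e-01  8.7653e+02]
 [-1.0000e-02 -8.0000e-01 -5.9000e-01  7.5093e+02]
 [ 0.0000e+00  0.0000e+00  0.0000e+00  1.0000e+00]] [[472.62933983   0.         281.74988434]
 [  0.         472.62933983 212.35592914]
 [  0.           0.           1.        ]]
```

View pics/scene0.png

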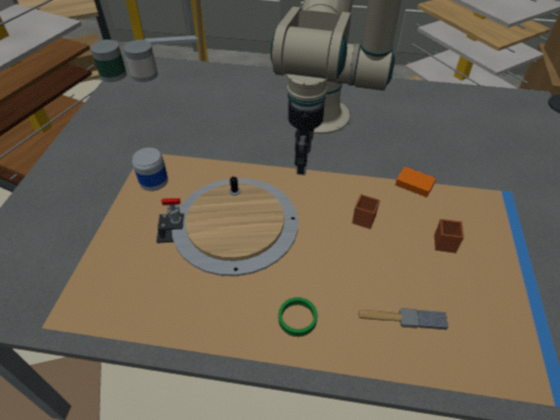

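View pics/side0.png

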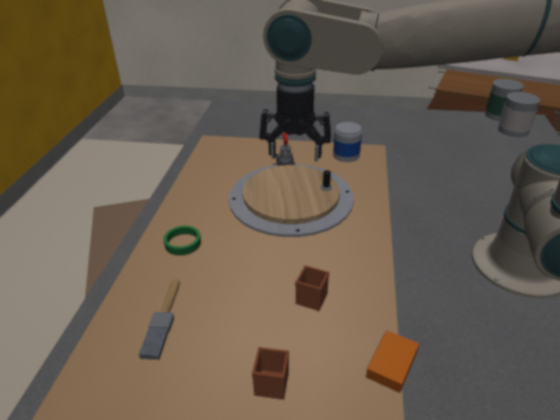

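The scene view shows two pots, at (366,211) and (449,236), with the board centred near (233,220), its handle at (234,185) and the red T-handle at (171,201). The side view agrees.

```bash
python3 - <<'E'
from h import *
for n in('scene0','side0'):
    d=np.load('/tmp/'+n+'.npz');P=pts(d);hsv=cv2.cvtColor(d['frame'],cv2.COLOR_RGB2HSV).astype(int);H,S,V=hsv[...,0],hsv[...,1],hsv[...,2]
    ok=(d['range_z']>0)&(P[...,0]>250)&(P[...,0]<850)&(abs(P[...,1])<500)
    print(n)
    b=ok&(abs(P[...,2]-48)<6)
    lab,cc,st,_=cv2.connectedComponentsWithStats(b.astype(np.uint8))[:4]
    k=1+np.argmax(st_:=cc[1:,4]);m=lab==k if False else cv2.connectedComponents(b.astype(np.uint8))[1]==k
    c,r=cv2.minEnclosingCircle(P[m][:,:2].astype(np.float32));print('board',c,r,P[m][:,2].mean())
    t=ok&(P[...,2]>8)&((H<8)|(H>172))&(S>100)
    n2,L,cs,ce=cv2.connectedComponentsWithStats(t.astype(np.uint8))
    for i in range(1,n2):
        if cs[i,4]<12: continue
        q=P[L==i];top=q[q[:,2]>q[:,2].max()-8]
        print(ce[i].round(),cs[i,4],'hsv',hsv[L==i].mean(0).round(),q.min(0).round(),q.max(0).round(),'rect',cv2.minAreaRect(top[:,:2].astype(np.float32)))
    bl=ok&(V<70)&(P[...,2]>55)&(P[...,2]<105)
    n2,L,cs,ce=cv2.connectedComponentsWithStats(bl.astype(np.uint8))
    for i in range(1,n2):
        if cs[i,4]>12: q=P[L==i];print('dark',ce[i].round(),q.min(0).round(),q.max(0).round(),q.mean(0).round())
E
```

```text
scene0
board (423.24462890625, -452.65966796875) 42.49592971801758 47.969237397611046
[171. 201.] 110 hsv [  9. 209. 114.] [ 583. -343.  113.] [ 605. -299.  130.] rect ((592.1427612304688, -321.11749267578125), (15.82576847076416, 44.19881820678711), 16.17282485961914)
dark [157. 170.] [ 403. -451.   55.] [ 461. -413.   84.] [ 434. -423.   67.]
dark [234. 184.] [ 455. -201.   55.] [ 477. -184.  101.] [ 470. -192.   81.]
dark [173. 208.] [ 576. -323.   89.] [ 598. -315.  102.] [ 593. -319.   97.]
dark [174. 216.] [ 588. -332.   57.] [ 609. -305.   92.] [ 602. -316.   77.]
dark [452. 223.] [495. 369.  55.] [500. 407.  63.] [498. 390.  59.]
dark [451. 238.] [546. 364.  55.] [552. 408.  64.] [548. 385.  59.]
side0
board (417.2638854980469, -445.21441650390625) 42.05103302001953 48.12750318511491
[285. 137.] 52 hsv [ 18. 165. 103.] [ 541. -340.  117.] [603.  14. 312.] rect ((544.2894897460938, 11.729418754577637), (4.40975284576416, 5.75554084777832), 62.26852798461914)
dark [336. 139.] [ 437. -450.   56.] [ 460. -414.   87.] [ 450. -429.   70.]
dark [359. 142.] [ 376. -441.   55.] [ 386. -421.   69.] [ 381. -432.   62.]
dark [285. 154.] [ 578. -320.   55.] [ 606. -300.   93.] [ 591. -309.   76.]
dark [326. 179.] [ 455. -195.   56.] [ 473. -176.  101.] [ 464. -184.   80.]
dark [311. 273.] [448. 144.  55.] [494. 174.  62.] [473. 152.  58.]
dark [303. 287.] [475. 193.  55.] [496. 200.  62.] [485. 197.  58.]
dark [317. 290.] [443. 183.  55.] [471. 208.  64.] [456. 201.  58.]
```

```bash
python3 - <<'E'
from h import *
for n in('scene0','side0'):
    d=np.load('/tmp/'+n+'.npz');P=pts(d)
    X,Y,Z=P[...,0],P[...,1],P[...,2]
    print(n)
    m=(abs(Z-48)<5)&(abs(Y+190)<180)&(X>400)&(X<720)
    for s in (0,):
        q=P[m][:,:2].astype(np.float32);print('board',cv2.minEnclosingCircle(q),cv2.fitEllipse(cv2.convexHull(q)))
    m=(abs(Z-30)<5)&(abs(Y+190)<180)&(X>380)&(X<750)
    q=P[m][:,:2].astype(np.float32);print('plate',cv2.fitEllipse(cv2.convexHull(q)))
    for (x,y) in((480,175),(520,390)):
        m=(abs(X-x)<70)&(abs(Y-y)<70)&(Z>57)&(Z<75)
        print('pot',cv2.minAreaRect(P[m][:,:2].astype(np.float32)),P[m].min(0).round(),P[m].max(0).round())
E
```

```text
scene0
board ((570.7718505859375, -205.16342163085938), 164.73989868164062) ((562.2229614257812, -204.06607055664062), (261.185302734375, 333.1171875), 7.740421772003174)
plate ((559.1463012695312, -180.24461364746094), (332.8390197753906, 356.01513671875), 14.728686332702637)
pot ((467.8689270019531, 170.03944396972656), (55.02077102661133, 64.48556518554688), 74.91529846191406) [438. 137.  57.] [504. 204.  70.]
pot ((520.5990600585938, 385.6595153808594), (57.36883544921875, 61.62214660644531), 88.52542877197266) [490. 356.  57.] [552. 414.  69.]
side0
board ((559.2716064453125, -203.03604125976562), 166.26947021484375) ((560.5377197265625, -194.7794189453125), (253.43739318847656, 332.3553161621094), 9.075213432312012)
plate ((558.7192993164062, -172.54605102539062), (333.5753479003906, 345.61395263671875), 25.366464614868164)
pot ((469.478515625, 173.59768676757812), (57.80070495605469, 55.81929397583008), 74.36671447753906) [437. 140.  57.] [502. 208.  70.]
pot ((521.5718994140625, 388.6634826660156), (58.30617141723633, 55.51594161987305), 88.69973754882812) [493. 359.  57.] [550. 417.  70.]
```

```bash
cat > plan.py <<'E'
import sys,numpy as np
from scipy.spatial.transform import Rotation as R
from bench import monitor
# plan.py gx gy gz psi theta back : grasp point, yaw, tilt(+ = pointing +y), back-off
s=monitor.state()
np.set_printoptions(precision=1,suppress=True)
Rc=R.from_rotvec(s['tool_rot']);a=Rc.apply([0,0,1])
print('t %.1f'%s['t'],'tcp',s['ee_pos'],'grasp',s['ee_pos']-19*a,'a',a.round(2),'jaw',Rc.apply([0,1,0]).round(2),'j',s['joints'].round(2),'w %.2f'%s['gripper_width'],'F',s['force'])
for k in range(1,len(sys.argv)):
    v=[float(x) for x in sys.argv[k].split(',')]
    T=R.from_euler('z',v[3],degrees=True)*R.from_euler('x',v[4],degrees=True)*R.from_rotvec([-np.pi/np.sqrt(2),-np.pi/np.sqrt(2),0])
    at=T.apply([0,0,1]);tcp=np.array(v[:3])+(19-v[5])*at
    rv=(T*Rc.inv()).as_rotvec(degrees=True)
    print('shift',tcp-s['ee_pos'],'rot',rv,'|%.0f|'%np.linalg.norm(rv),'tcp',tcp)
E
python3 plan.py 469,172,33,-15,30,100
```

```text
t 0.1 tcp [524.7   0.  230.5] grasp [524.7   0.  249.5] a [-0.  0. -1.] jaw [ 1. -0. -0.] j [-0.1  0.1  1.4 -0.   1.7 -0.1] w 1.00 F [-0.6 -0.5 -0.4]
shift [ -66.2  132.8 -127.4] rot [ 29.8  -4.  -14.7] |33| tcp [458.5 132.9 103.1]
```

```bash
python3 -m handwheel '[[-13,27,-25,6,-0.8,-3,1],[-26,53,-50,12,-1.6,-6,1],[-40,80,-75,18,-2.4,-9,1],[-53,106,-100,24,-3.2,-12,1],[-66,133,-127,29.8,-4,-14.7,1]]' 50; python3 plan.py 469,172,33,-15,30,100 469,172,33,-15,30,0
```

```text
t: 0.72
ee_pos: [458.3, 133.7, 102.8]
tool_rot: [-2.193, -1.678, -0.591]
force: [0.3, 0.1, -1.0]
gripper_width: 0.998
t 0.7 tcp [458.3 133.7 102.8] grasp [455.8 124.5 119.2] a [ 0.1  0.5 -0.9] jaw [ 1.  -0.3 -0. ] j [-0.1 -0.1  1.9  0.5  1.3  0. ] w 1.00 F [ 0.3  0.1 -1. ]
shift [ 0.2 -0.8  0.3] rot [-0.2  0.   0.2] |0| tcp [458.5 132.9 103.1]
shift [ 13.2  47.5 -86.3] rot [-0.2  0.   0.2] |0| tcp [471.5 181.2  16.5]
```

```bash
python3 - <<'E'
from h import *
snap('wrist','w1')
E
```

```text
(no output)
```

View pics/w1.png

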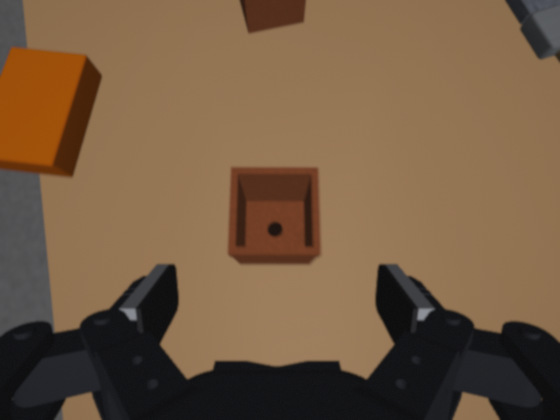

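Pot 1 sits centred between the fingers in the wrist view, at columns 229–320 against fingers at 178–376, with its yaw aligned. I'll tilt a bit more, go in and grasp.

```bash
python3 plan.py 470,172,35,-15,42,60  470,172,35,-15,42,0
```

```text
t 0.8 tcp [453.4 135.3  96.9] grasp [451.1 126.  113.3] a [ 0.1  0.5 -0.9] jaw [ 1.  -0.3 -0. ] j [-0.1 -0.1  1.9  0.5  1.3  0. ] w 1.00 F [-2.4  0.4 -5.3]
shift [  9.5  10.2 -31.4] rot [11.2 -3.7  0.1] |12| tcp [462.9 145.5  65.5]
shift [ 19.9  49.  -76. ] rot [11.2 -3.7  0.1] |12| tcp [473.3 184.3  20.9]
```

```bash
python3 -m handwheel '[[5,5,-16,5.6,-1.8,0,1],[9.5,10,-31,11.2,-3.7,0,1],[13,23,-46,11.2,-3.7,0,1],[17,36,-61,11.2,-3.7,0,1],[20,49,-76,11.2,-3.7,0,1]]' 50;  python3 plan.py 470,172,35,-15,42,0; python3 -m handwheel '[[0,0,0,0,0,0,1],[0,0,0,0,0,0,-1],[0,0,0,0,0,0,-1],[0,0,0,0,0,0,-1],[0,0,0,0,0,0,-1]]' 50; python3 plan.py 470,172,35,-15,42,0
```

```text
t: 1.4
ee_pos: [474.0, 184.3, 20.8]
tool_rot: [-2.052, -1.573, -0.787]
force: [0.6, 0.5, -0.0]
gripper_width: 0.997
t 1.4 tcp [474.  184.3  20.8] grasp [470.7 172.1  34.9] a [ 0.2  0.7 -0.7] jaw [ 1.  -0.3  0. ] j [-0.1  0.1  2.   0.8  1.1 -0.2] w 1.00 F [ 0.6  0.5 -0. ]
shift [-0.7 -0.1  0.1] rot [ 0. -0.  0.] |0| tcp [473.3 184.3  20.9]
t: 2.02
ee_pos: [474.6, 184.0, 21.8]
tool_rot: [-2.052, -1.574, -0.788]
force: [-2.1, -4.0, 5.8]
gripper_width: 0.63
t 2.0 tcp [474.6 184.   21.8] grasp [471.3 171.7  35.9] a [ 0.2  0.7 -0.7] jaw [ 1.  -0.3  0. ] j [-0.1  0.1  2.   0.8  1.1 -0.2] w 0.63 F [-2.1 -4.   5.8]
shift [-1.3  0.3 -0.9] rot [0.  0.1 0. ] |0| tcp [473.3 184.3  20.9]
```

```bash
python3 -m handwheel '[[0,0,15,0,0,0,-1],[0,-5,30,0,0,0,-1],[0,-10,50,0,0,0,-1],[0,-15,70,0,0,0,-1],[0,-20,90,0,0,0,-1]]' 50;  python3 plan.py 480,110,120,0,-2,0 480,110,110,0,-48,0
```

```text
t: 2.65
ee_pos: [474.6, 163.4, 113.3]
tool_rot: [-2.052, -1.575, -0.789]
force: [0.0, -0.6, -2.4]
gripper_width: 0.624
t 2.6 tcp [474.6 163.4 113.3] grasp [471.3 151.2 127.5] a [ 0.2  0.7 -0.7] jaw [ 1.  -0.3  0. ] j [-0.1 -0.1  1.9  0.8  1.3 -0.1] w 0.62 F [ 0.  -0.6 -2.4]
shift [  5.4 -54.1 -12.3] rot [-43.7   5.9  14.3] |46| tcp [480.  109.3 101. ]
shift [  5.4 -67.6 -16. ] rot [-89.4  11.9  11.7] |91| tcp [480.   95.9  97.3]
```

```bash
python3 -m handwheel '[[1,-11,-2,-8.7,1.2,2.9,-1],[2,-22,-5,-17.5,2.4,5.7,-1],[3,-32,-7,-26,3.5,8.6,-1],[4,-43,-10,-35,4.7,11.4,-1],[5,-54,-12,-43.7,5.9,14.3,-1]]' 50;  python3 -m handwheel '[[0,-3,-1,-9.2,0,0,-1],[0,-5,-2,-18.4,0,0,-1],[0,-8,-2,-27.6,0,0,-1],[0,-11,-3,-36.8,0,0,-1],[0,-13,-4,-46,0,0,-1]]' 50; python3 plan.py 480,110,110,0,-48,0
```

```text
t: 3.28
ee_pos: [480.0, 108.8, 102.9]
tool_rot: [2.2, 2.201, -0.042]
force: [-0.4, -0.0, -3.5]
gripper_width: 0.629
t: 3.9
ee_pos: [480.5, 96.1, 100.4]
tool_rot: [1.72, 1.717, -0.771]
force: [0.0, -0.4, -3.4]
gripper_width: 0.622
t 3.9 tcp [480.5  96.1 100.4] grasp [480.4 110.3 113. ] a [ 0.  -0.8 -0.7] jaw [1. 0. 0.] j [ 0.5  0.4  1.5 -0.7  1.7  0.6] w 0.62 F [ 0.  -0.4 -3.4]
shift [-0.5 -0.2 -3.2] rot [ 0.5  0.2 -0. ] |1| tcp [480.   95.9  97.3]
```

```bash
python3 -m handwheel '[[0,0,-20,0,0,0,-1],[0,0,-40,0,0,0,-1],[0,0,-60,0,0,0,-1],[0,0,-76,0,0,0,-1],[0,0,-82,0,0,0,-1]]' 50;  python3 -m handwheel '[[0,0,-2,0,0,0,-1],[0,0,-3,0,0,0,-1],[0,0,-3,0,0,0,-1],[0,0,-3,0,0,0,-1],[0,0,-3,0,0,0,-1]]' 50; python3 plan.py 480,110,27,0,-48,0
```

```text
t: 4.53
ee_pos: [480.1, 95.6, 17.3]
tool_rot: [1.72, 1.717, -0.772]
force: [-0.0, -0.3, -2.9]
gripper_width: 0.626
t: 5.15
ee_pos: [480.2, 95.7, 14.6]
tool_rot: [1.72, 1.717, -0.772]
force: [1.2, 0.7, -1.7]
gripper_width: 0.627
t 5.2 tcp [480.2  95.7  14.6] grasp [480.2 109.9  27.2] a [ 0.  -0.8 -0.7] jaw [ 1. -0.  0.] j [ 0.5  0.5  1.5 -0.7  1.6  0.7] w 0.63 F [ 1.2  0.7 -1.7]
shift [-0.2  0.2 -0.3] rot [0.5 0.2 0. ] |1| tcp [480.   95.9  14.3]
```

```bash
python3 -m handwheel '[[0,0,0,0,0,0,0],[0,0,0,0,0,0,1],[0,0,0,0,0,0,1],[0,0,0,0,0,0,1],[0,0,0,0,0,0,1]]' 50;  python3 -m handwheel '[[0,15,13,0,0,0,1],[0,30,27,0,0,0,1],[0,45,40,0,0,0,1],[0,60,54,0,0,0,1],[0,75,80,0,0,0,1]]' 50; python3 -c "
from h import *
d=snap('side','s2');P=pts(d);m=(abs(P[...,0]-480)<60)&(abs(P[...,1]-115)<70)&(P[...,2]>45)&(P[...,2]<58)
print(cv2.minAreaRect(P[m][:,:2].astype('float32')),P[m].min(0),P[m].max(0))"; python3 plan.py 480,110,110,0,-4,0 480,110,27,0,42,90
```

```text
t: 5.78
ee_pos: [480.2, 95.7, 14.6]
tool_rot: [1.72, 1.717, -0.772]
force: [-0.5, 0.0, 0.2]
gripper_width: 0.999
t: 6.4
ee_pos: [479.8, 171.8, 95.2]
tool_rot: [1.719, 1.718, -0.773]
force: [-0.5, -0.0, -0.2]
gripper_width: 1.001
((458.4034118652344, 84.39472198486328), (6.646644592285156, 16.50493049621582), 17.61064338684082) [456.22915195  76.1439334   52.13725655] [464.06767545  92.36279898  56.32601048]
t 6.5 tcp [481.3 174.1  99.4] grasp [481.2 188.3 112. ] a [ 0.  -0.8 -0.7] jaw [1. 0. 0.] j [ 0.6  0.5  1.4 -0.7  1.8  0.6] w 1.00 F [0.8 1.3 3.1]
shift [ -1.3 -65.4  -8.3] rot [44.3  0.5  0.1] |44| tcp [480.  108.7  91. ]
shift [  -1.3 -111.6  -19.6] rot [90.3  0.4  0.3] |90| tcp [480.   62.5  79.8]
```

View pics/s2.png

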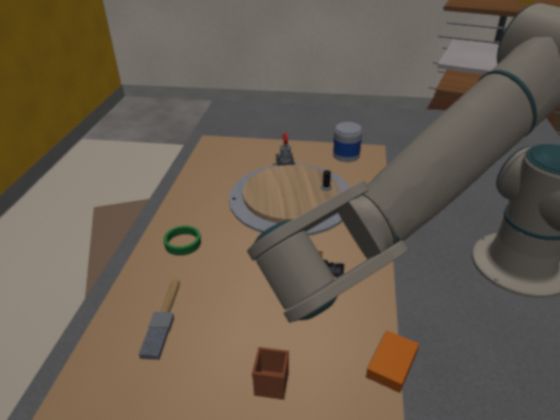

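The arm hides pot 1 in this view; pot 2 is still at (270,370). I'll turn above the lying pot and look with the wrist camera.

```bash
python3 -m handwheel '[[0,-10,15,9,0,0,1],[0,-22,30,18,0,0,1],[0,-35,30,27,0,0,1],[0,-50,30,36,0,0,1],[0,-65,30,45,0,0,1]]' 50;  python3 -m handwheel '[[0,-10,-10,9,0,0,1],[0,-18,-20,18,0,0,1],[0,-26,-30,27,0,0,1],[0,-36,-40,36,0,0,1],[0,-47,-50,45,0,0,1]]' 50; python3 -c "
from h import *
d=snap('wrist','w3');P=pts(d);m=(abs(P[...,0]-480)<60)&(abs(P[...,1]-115)<70)&(P[...,2]>45)&(P[...,2]<60)
print(cv2.minAreaRect(P[m][:,:2].astype('float32')),P[m].min(0),P[m].max(0))"; python3 plan.py 480,110,27,0,42,0 
```

```text
t: 7.08
ee_pos: [481.6, 109.3, 130.8]
tool_rot: [2.194, 2.186, -0.047]
force: [0.5, -0.8, -0.4]
gripper_width: 1.004
t: 7.7
ee_pos: [482.3, 62.0, 81.8]
tool_rot: [-1.8, -1.789, -0.703]
force: [0.5, 0.9, -0.9]
gripper_width: 1.001
((479.9849853515625, 106.78388977050781), (66.91381072998047, 55.1275520324707), 89.56257629394531) [452.62672353  73.45535871  45.01575771] [507.75454836 140.42428364  54.64115054]
t 7.8 tcp [480.6  60.2  78.1] grasp [480.4  47.3  92.1] a [ 0.   0.7 -0.7] jaw [ 1. -0.  0.] j [-0.3  0.2  1.7  0.7  1.5 -0.5] w 1.00 F [-3.6 -2.6 -3. ]
shift [ -0.6  62.5 -65.2] rot [-0.6  0.1  0.7] |1| tcp [480.  122.7  12.9]
```

View pics/w3.png

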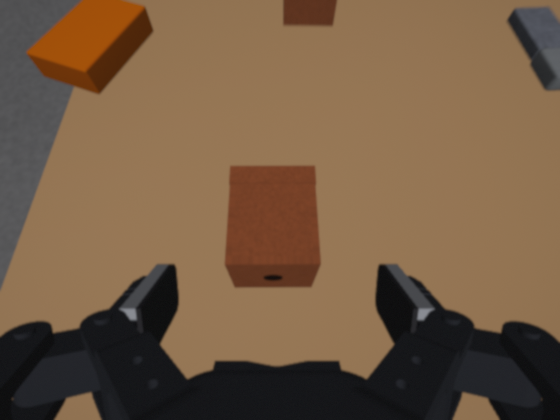

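The picture shows the pot lying centred between the fingers at (273,215), floor towards the camera with its drain hole at (272,277) and mouth towards +y. Measured centre is about (480,107).

```bash
python3 -m handwheel '[[0,12,-13,0,0,0,1],[0,24,-26,0,0,0,1],[0,36,-39,0,0,0,1],[0,48,-52,0,0,0,1],[0,57,-65,0,0,0,1]]' 50;  python3 -m handwheel '[[0,0,0,0,0,0,0],[0,0,0,0,0,0,-1],[0,0,0,0,0,0,-1],[0,0,0,0,0,0,-1],[0,0,0,0,0,0,-1]]' 50;  python3 plan.py; python3 -m handwheel '[[0,0,20,0,0,0,-1],[5,-15,50,0,0,0,-1],[10,-30,80,0,0,0,-1],[20,-50,110,0,0,0,-1],[30,-80,130,0,0,0,-1]]' 50; python3 plan.py 588,-105,150,0,-2.6,0 588,-185,130,0,-47.6,0
```

```text
t: 8.38
ee_pos: [480.4, 118.6, 12.4]
tool_rot: [-1.798, -1.78, -0.702]
force: [-0.1, -0.3, -0.1]
gripper_width: 0.997
t: 9.0
ee_pos: [480.6, 118.3, 12.6]
tool_rot: [-1.799, -1.78, -0.703]
force: [0.2, -0.6, -1.8]
gripper_width: 0.628
t 9.0 tcp [480.6 118.3  12.6] grasp [480.5 105.4  26.6] a [ 0.   0.7 -0.7] jaw [ 1. -0.  0.] j [-0.2  0.3  1.8  0.8  1.4 -0.5] w 0.63 F [ 0.2 -0.6 -1.8]
t: 9.62
ee_pos: [510.9, 37.8, 144.1]
tool_rot: [-1.798, -1.782, -0.703]
force: [1.2, -0.7, -2.5]
gripper_width: 0.626
t 9.6 tcp [510.9  37.8 144.1] grasp [510.8  24.9 158.1] a [ 0.   0.7 -0.7] jaw [ 1. -0.  0.] j [-0.4  0.2  1.6  0.7  1.6 -0.4] w 0.63 F [ 1.2 -0.7 -2.5]
shift [  77.1 -143.7  -13.1] rot [-45.1   0.4   0.5] |45| tcp [ 588.  -105.9  131. ]
shift [  77.1 -236.8  -26.9] rot [-90.1   0.6   0.3] |90| tcp [ 588.  -199.   117.2]
```

```bash
python3 -m handwheel '[[15,-28,-2,-9,0,0,-1],[30,-57,-5,-18,0,0,-1],[46,-86,-8,-27,0,0,-1],[62,-115,-10,-36,0,0,-1],[77,-144,-13,-45,0.4,0.5,-1]]' 50;  python3 -m handwheel '[[0,-17,2,-9,0,0,-1],[0,-35,3,-18,0,0,-1],[0,-54,4,-27,0,0,-1],[0,-74,5,-36,0,0,-1],[0,-93,6,-45,0,0,-1]]' 50;  python3 plan.py 588,-185,84,0,-47.6,0
```

```text
t: 10.25
ee_pos: [588.4, -107.2, 131.5]
tool_rot: [2.197, 2.197, -0.052]
force: [-1.4, -0.7, -3.1]
gripper_width: 0.629
t: 10.88
ee_pos: [588.4, -200.3, 137.5]
tool_rot: [1.726, 1.726, -0.767]
force: [0.7, -0.3, -2.1]
gripper_width: 0.628
t 10.9 tcp [ 588.4 -200.3  137.5] grasp [ 588.4 -186.2  150.3] a [ 0.  -0.7 -0.7] jaw [1. 0. 0.] j [-0.1  0.4  1.4 -0.8  1.4  0.1] w 0.63 F [ 0.7 -0.3 -2.1]
shift [ -0.4   1.3 -66.3] rot [ 0.3  0.  -0. ] |0| tcp [ 588.  -199.    71.2]
```

```bash
python3 -m handwheel '[[0,1,-15,0,0,0,-1],[0,1,-30,0,0,0,-1],[0,1,-45,0,0,0,-1],[0,1,-58,0,0,0,-1],[0,1,-64,0,0,0,-1]]' 50;  python3 -m handwheel '[[0,0,-1,0,0,0,-1],[0,0,-2,0,0,0,-1],[0,0,-2,0,0,0,-1],[0,0,-2,0,0,0,-1],[0,0,-2,0,0,0,-1]]' 50;python3 -m handwheel '[[0,0,-1,0,0,0,-1],[0,0,-1,0,0,0,-1],[0,0,-1,0,0,0,-1],[0,0,-1,0,0,0,-1],[0,0,-1,0,0,0,-1]]' 50;  python3 plan.py 588,-185,83,0,-47.6,0
```

```text
t: 11.5
ee_pos: [588.0, -199.5, 72.5]
tool_rot: [1.726, 1.727, -0.768]
force: [-2.4, 1.0, 6.8]
gripper_width: 0.63
t: 12.12
ee_pos: [588.6, -199.9, 72.5]
tool_rot: [1.726, 1.724, -0.767]
force: [-3.1, -0.5, 6.0]
gripper_width: 0.631
t: 12.75
ee_pos: [589.1, -200.0, 72.5]
tool_rot: [1.726, 1.722, -0.766]
force: [-2.7, 0.9, 6.1]
gripper_width: 0.628
t 12.8 tcp [ 589.1 -200.    72.5] grasp [ 589.  -185.8   85.2] a [ 0.  -0.7 -0.7] jaw [ 1. -0.  0.] j [-0.1  0.5  1.4 -0.9  1.3  0.2] w 0.63 F [-2.7  0.9  6.1]
shift [-1.1  0.9 -2.3] rot [0.4 0.2 0. ] |0| tcp [ 588.  -199.    70.2]
```

```bash
python3 -m handwheel '[[0,0,0,0,0,0,0.4],[0,0,0,0,0,0,1],[0,0,0,0,0,0,1],[0,0,0,0,0,0,1],[0,0,0,0,0,0,1]]' 50;  python3 -m handwheel '[[0,15,14,0,0,0,1],[0,30,28,0,0,0,1],[0,45,42,0,0,0,1],[0,60,56,0,0,0,1],[0,90,90,9,0,0,1]]' 50; python3 -m handwheel '[[-20,40,20,9,0,0,1],[-40,80,30,18,0,0,1],[-55,120,35,27,0,0,1],[-65,160,35,36,0,0,1],[-75,200,30,45,0,0,1]]' 50; python3 - <<'E'
from h import *
for n in('scene','side'):
    d=snap(n,n+'4');P=pts(d)
    for (x,y,a,b) in((588,-185,105,122),(521,387,57,75)):
        m=(abs(P[...,0]-x)<60)&(abs(P[...,1]-y)<60)&(P[...,2]>a)&(P[...,2]<b)
        if m.any(): print(n,cv2.minAreaRect(P[m][:,:2].astype(np.float32)),P[m].min(0).round(),P[m].max(0).round())
E
python3 plan.py 521,387,35,-1,42,0 521,387,35,-1,42,100
```

```text
t: 13.38
ee_pos: [589.1, -200.0, 72.4]
tool_rot: [1.726, 1.722, -0.766]
force: [-0.1, 0.1, 0.1]
gripper_width: 0.995
t: 14.0
ee_pos: [587.4, -107.6, 159.4]
tool_rot: [1.829, 1.834, -0.65]
force: [0.5, -0.2, 0.7]
gripper_width: 0.998
t: 14.62
ee_pos: [512.3, 94.5, 191.4]
tool_rot: [-2.156, -2.17, -0.121]
force: [0.7, 0.7, -0.5]
gripper_width: 1.0
scene ((591.0050048828125, -186.43634033203125), (57.96440505981445, 55.24399948120117), 0.18184620141983032) [ 562. -214.  105.] [ 620. -159.  118.]
scene ((520.7918090820312, 385.200439453125), (56.511680603027344, 60.642696380615234), 88.34495544433594) [491. 356.  57.] [552. 414.  70.]
side ((603.7655639648438, -173.5655059814453), (41.749813079833984, 76.66585540771484), 37.746971130371094) [ 565. -215.  106.] [ 619. -153.  119.]
side ((521.3895263671875, 387.50640869140625), (57.926841735839844, 55.51841735839844), 89.58628845214844) [493. 359.  57.] [549. 416.  70.]
t 14.7 tcp [511.5  93.5 189.8] grasp [511.6  91.5 208.7] a [-0.   0.1 -1. ] jaw [ 1.  0. -0.] j [0.1 0.  1.5 0.1 1.6 0.1] w 1.00 F [-0.6 -0.5  0.2]
shift [   9.7  306.2 -168.9] rot [35.7 -0.4 -1.4] |36| tcp [521.2 399.7  20.9]
shift [  8.6 239.3 -94.6] rot [35.7 -0.4 -1.4] |36| tcp [520.1 332.8  95.2]
```

View pics/scene4.png

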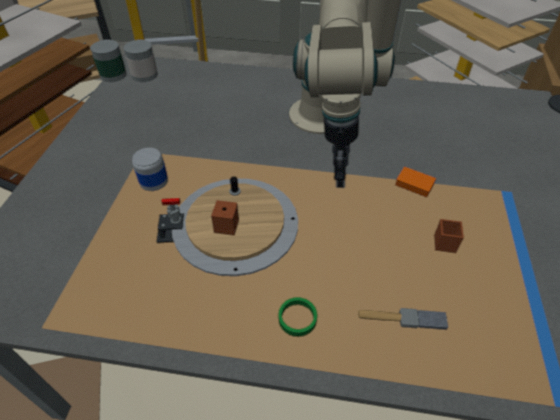

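Pot 1 now stands mouth-down on the board at image (225,216), with its drain hole showing on top. Pot 2 is unmoved at (449,236). I'll do pot 2 the same way.

```bash
python3 -m handwheel '[[2,48,-15,7,0,0,1],[4,96,-30,14,0,0,1],[6,144,-50,21,0,0,1],[7,192,-70,28,0,0,1],[8.6,239,-95,35.7,-0.4,-1.4,1]]' 50; python3 plan.py 521,387,35,-1,42,0
```

```text
t: 15.35
ee_pos: [520.8, 333.8, 95.0]
tool_rot: [-1.811, -1.783, -0.698]
force: [0.5, 0.3, -0.1]
gripper_width: 1.003
t 15.3 tcp [520.8 333.8  95. ] grasp [520.5 321.1 109.1] a [ 0.   0.7 -0.7] jaw [ 1. -0.  0.] j [ 0.2  0.3  1.6  0.8  1.2 -0. ] w 1.00 F [ 0.5  0.3 -0.1]
shift [  0.4  65.9 -74.1] rot [-0.   0.2 -0.1] |0| tcp [521.2 399.7  20.9]
```

```bash
python3 -m handwheel '[[0,13,-15,0,0,0,1],[0,26,-30,0,0,0,1],[0,39,-45,0,0,0,1],[0,53,-60,0,0,0,1],[0,66,-74,0,0,0,1]]' 50; python3 -m handwheel '[[0,0,0,0,0,0,0.6],[0,0,0,0,0,0,-1],[0,0,0,0,0,0,-1],[0,0,0,0,0,0,-1],[0,0,0,0,0,0,-1]]' 50; python3 plan.py; python3 -m handwheel '[[0,0,20,0,0,0,-1],[0,-25,50,0,0,0,-1],[-5,-65,80,0,0,0,-1],[-10,-110,95,0,0,0,-1],[-15,-160,100,0,0,0,-1]]' 50; python3 plan.py 490,160,130,0,-3,0 490,110,110,0,-48,0
```

```text
t: 15.98
ee_pos: [521.0, 400.6, 20.4]
tool_rot: [-1.811, -1.784, -0.699]
force: [0.5, 0.5, 0.5]
gripper_width: 1.0
t: 16.6
ee_pos: [521.4, 400.4, 20.8]
tool_rot: [-1.811, -1.784, -0.7]
force: [0.6, -1.1, 0.6]
gripper_width: 0.626
t 16.6 tcp [521.4 400.4  20.8] grasp [521.1 387.7  34.9] a [ 0.   0.7 -0.7] jaw [ 1. -0.  0.] j [ 0.3  0.4  1.6  0.8  1.  -0.1] w 0.63 F [ 0.6 -1.1  0.6]
t: 17.23
ee_pos: [506.7, 239.2, 123.6]
tool_rot: [-1.81, -1.787, -0.703]
force: [0.9, -0.4, -1.3]
gripper_width: 0.626
t 17.2 tcp [506.7 239.2 123.6] grasp [506.3 226.5 137.8] a [ 0.   0.7 -0.7] jaw [ 1. -0.  0.] j [ 0.   0.1  1.7  0.8  1.4 -0.1] w 0.63 F [ 0.9 -0.4 -1.3]
shift [-16.7 -80.2 -12.6] rot [-45.    0.8   0.7] |45| tcp [490. 159. 111.]
shift [ -16.7 -143.4  -26.4] rot [-90.    1.1   0.3] |90| tcp [490.   95.9  97.3]
```

```bash
python3 -m handwheel '[[-3,-16,-2,-9,0,0,-1],[-7,-32,-5,-18,0,0,-1],[-10,-48,-8,-27,0,0,-1],[-13,-64,-10,-36,0,0,-1],[-17,-80,-13,-45,0.8,0.7,-1]]' 50;  python3 -m handwheel '[[0,-12,-2,-9,0,0,-1],[0,-24,-5,-18,0,0,-1],[0,-38,-8,-27,0,0,-1],[0,-50,-11,-36,0,0,-1],[0,-63,-14,-45,0,0,-1]]' 50;  python3 plan.py 490,110,28,0,-48,0;  python3 -m handwheel '[[0,0,-20,0,0,0,-1],[0,0,-40,0,0,0,-1],[0,0,-60,0,0,0,-1],[0,0,-75,0,0,0,-1],[0,0,-80,0,0,0,-1]]' 50;  python3 plan.py 490,110,27,0,-48,0
```

```text
t: 17.85
ee_pos: [490.1, 158.8, 113.0]
tool_rot: [2.192, 2.19, -0.058]
force: [-0.2, 0.7, -2.7]
gripper_width: 0.626
t: 18.48
ee_pos: [490.6, 96.3, 100.7]
tool_rot: [1.72, 1.716, -0.766]
force: [0.5, 1.1, -2.0]
gripper_width: 0.63
t 18.5 tcp [490.6  96.3 100.7] grasp [490.5 110.5 113.3] a [ 0.  -0.8 -0.7] jaw [1. 0. 0.] j [ 0.5  0.4  1.5 -0.7  1.7  0.6] w 0.63 F [ 0.5  1.1 -2. ]
shift [ -0.6  -0.4 -85.4] rot [ 0.4  0.4 -0.1] |1| tcp [490.   95.9  15.3]
t: 19.1
ee_pos: [490.2, 95.9, 19.6]
tool_rot: [1.72, 1.717, -0.767]
force: [0.8, 0.7, -1.0]
gripper_width: 0.63
t 19.1 tcp [490.2  95.9  19.6] grasp [490.2 110.1  32.2] a [ 0.  -0.8 -0.7] jaw [1. 0. 0.] j [ 0.5  0.5  1.5 -0.7  1.6  0.7] w 0.63 F [ 0.8  0.7 -1. ]
shift [-0.2 -0.  -5.3] rot [ 0.4  0.4 -0. ] |1| tcp [490.   95.9  14.3]
```

```bash
python3 -m handwheel '[[0,0,-2,0,0,0,-1],[0,0,-4,0,0,0,-1],[0,0,-5,0,0,0,-1],[0,0,-5,0,0,0,-1],[0,0,-5,0,0,0,-1]]' 50;  python3 -m handwheel '[[0,0,0,0,0,0,0],[0,0,0,0,0,0,1],[0,0,0,0,0,0,1],[0,0,0,0,0,0,1],[0,0,0,0,0,0,1]]' 50;  python3 -m handwheel '[[0,15,13,0,0,0,1],[0,30,27,0,0,0,1],[0,45,40,0,0,0,1],[0,60,54,0,0,0,1],[0,75,80,0,0,0,1]]' 50; python3 -m handwheel '[[0,-10,15,9,0,0,1],[0,-22,30,18,0,0,1],[0,-35,30,27,0,0,1],[0,-50,30,36,0,0,1],[0,-65,30,45,0,0,1]]' 50;  python3 -m handwheel '[[0,-10,-10,9,0,0,1],[0,-18,-20,18,0,0,1],[0,-26,-30,27,0,0,1],[0,-36,-40,36,0,0,1],[0,-47,-50,45,0,0,1]]' 50; python3 -c "
from h import *
d=snap('wrist','w5');P=pts(d);m=(abs(P[...,0]-490)<60)&(abs(P[...,1]-115)<70)&(P[...,2]>45)&(P[...,2]<60)
print(cv2.minAreaRect(P[m][:,:2].astype('float32')),P[m].min(0),P[m].max(0))"; python3 plan.py 490,110,27,0,42,0 
```

```text
t: 19.73
ee_pos: [490.4, 96.0, 14.8]
tool_rot: [1.72, 1.717, -0.767]
force: [-0.3, -0.5, -1.8]
gripper_width: 0.625
t: 20.35
ee_pos: [490.4, 96.0, 14.9]
tool_rot: [1.72, 1.717, -0.767]
force: [-0.6, -0.5, -0.1]
gripper_width: 1.001
t: 20.98
ee_pos: [489.9, 172.1, 95.4]
tool_rot: [1.719, 1.718, -0.768]
force: [-0.3, -0.1, 0.2]
gripper_width: 1.001
t: 21.6
ee_pos: [490.3, 107.6, 127.2]
tool_rot: [2.191, 2.188, -0.052]
force: [0.3, -0.1, -0.5]
gripper_width: 0.999
t: 22.22
ee_pos: [491.0, 60.4, 78.6]
tool_rot: [-1.797, -1.794, -0.7]
force: [-0.4, 0.6, -0.2]
gripper_width: 1.001
((490.38433837890625, 108.38153076171875), (66.78902435302734, 55.039955139160156), 89.8577880859375) [462.93445794  74.95048156  45.03558768] [517.97094353 141.75955231  54.99410788]
t 22.3 tcp [489.3  58.6  74.9] grasp [489.2  45.7  88.9] a [ 0.   0.7 -0.7] jaw [ 1. -0.  0.] j [-0.3  0.2  1.7  0.7  1.5 -0.5] w 1.00 F [-3.3 -2.7 -4.2]
shift [  0.7  64.1 -62. ] rot [-0.5  0.1  0.5] |1| tcp [490.  122.7  12.9]
```

The measured rectangle is 67 x 55 mm with its top at 55 mm, so pot 2 lies as planned at (490,108). I'll grasp it and carry it to the board.

```bash
python3 -m handwheel '[[0,12,-13,0,0,0,1],[0,24,-26,0,0,0,1],[0,36,-39,0,0,0,1],[0,48,-52,0,0,0,1],[1,60,-62,0,0,0,1]]' 50;  python3 -m handwheel '[[0,0,0,0,0,0,0],[0,0,0,0,0,0,-1],[0,0,0,0,0,0,-1],[0,0,0,0,0,0,-1],[0,0,0,0,0,0,-1]]' 50;  python3 plan.py; python3 -m handwheel '[[0,0,20,0,0,0,-1],[5,-10,50,0,0,0,-1],[10,-20,80,0,0,0,-1],[20,-30,120,0,0,0,-1],[30,-40,150,0,0,0,-1]]' 50; python3 plan.py 577,-30,170,0,-2.6,0 577,-108,165,0,-47.6,0
```

```text
t: 22.9
ee_pos: [490.1, 119.9, 12.1]
tool_rot: [-1.796, -1.785, -0.699]
force: [0.8, 1.2, -0.3]
gripper_width: 0.998
t: 23.52
ee_pos: [490.4, 119.6, 12.4]
tool_rot: [-1.796, -1.785, -0.7]
force: [-0.4, -1.0, 0.0]
gripper_width: 0.623
t 23.5 tcp [490.4 119.6  12.4] grasp [490.3 106.8  26.4] a [ 0.   0.7 -0.7] jaw [ 1. -0.  0.] j [-0.2  0.3  1.8  0.7  1.4 -0.5] w 0.62 F [-0.4 -1.   0. ]
t: 24.15
ee_pos: [520.7, 79.1, 163.9]
tool_rot: [-1.797, -1.786, -0.701]
force: [0.1, -0.3, -1.6]
gripper_width: 0.626
t 24.1 tcp [520.7  79.1 163.9] grasp [520.5  66.3 178. ] a [ 0.   0.7 -0.7] jaw [ 1. -0.  0.] j [-0.3  0.2  1.6  0.7  1.6 -0.3] w 0.63 F [ 0.1 -0.3 -1.6]
shift [  56.3 -110.   -12.9] rot [-45.    0.3   0.3] |45| tcp [577.  -30.9 151. ]
shift [  56.3 -201.2  -11.8] rot [-90.    0.5   0.2] |90| tcp [ 577.  -122.   152.2]
```

```bash
python3 -m handwheel '[[11,-22,-2,-9,0,0,-1],[22,-44,-5,-18,0,0,-1],[33,-66,-8,-27,0,0,-1],[45,-88,-10,-36,0,0,-1],[56,-110,-13,-45,0.3,0.3,-1]]' 50;  python3 -m handwheel '[[0,-17,0,-9,0,0,-1],[0,-35,0,-18,0,0,-1],[0,-54,0,-27,0,0,-1],[0,-73,1,-36,0,0,-1],[0,-91,1,-45,0,0,-1]]' 50;  python3 plan.py 577,-108,88,0,-47.6,0
```

```text
t: 24.78
ee_pos: [577.0, -31.7, 151.3]
tool_rot: [2.196, 2.195, -0.053]
force: [-0.6, -0.2, -2.2]
gripper_width: 0.626
t: 25.4
ee_pos: [577.1, -122.9, 152.5]
tool_rot: [1.724, 1.724, -0.767]
force: [-0.2, -0.8, -2.0]
gripper_width: 0.627
t 25.4 tcp [ 577.1 -122.9  152.5] grasp [ 577.  -108.7  165.2] a [ 0.  -0.7 -0.7] jaw [1. 0. 0.] j [ 0.1  0.3  1.4 -0.8  1.5  0.2] w 0.63 F [-0.2 -0.8 -2. ]
shift [ -0.1   0.8 -77.3] rot [ 0.5  0.1 -0.1] |1| tcp [ 577.  -122.    75.2]
```

```bash
python3 -m handwheel '[[0,1,-18,0,0,0,-1],[0,1,-36,0,0,0,-1],[0,1,-54,0,0,0,-1],[0,1,-70,0.5,0,0,-1],[0,1,-76,0.5,0,0,-1]]' 50;  python3 -m handwheel '[[0,0,-1,0,0,0,-1],[0,0,-2,0,0,0,-1],[0,0,-3,0,0,0,-1],[0,0,-3,0,0,0,-1],[0,0,-3,0,0,0,-1]]' 50;python3 plan.py
```

```text
t: 26.02
ee_pos: [576.7, -122.1, 75.3]
tool_rot: [1.73, 1.73, -0.762]
force: [0.2, 0.7, -2.0]
gripper_width: 0.626
t: 26.65
ee_pos: [576.8, -122.1, 72.5]
tool_rot: [1.73, 1.73, -0.761]
force: [-0.8, 0.7, -1.8]
gripper_width: 0.625
t 26.6 tcp [ 576.8 -122.1   72.5] grasp [ 576.8 -108.    85.3] a [ 0.  -0.7 -0.7] jaw [1. 0. 0.] j [ 0.1  0.4  1.5 -0.8  1.4  0.3] w 0.63 F [-0.8  0.7 -1.8]
```

```bash
python3 -m handwheel '[[0,0,-1,0,0,0,-1],[0,0,-2,0,0,0,-1],[0,0,-2.5,0,0,0,-1],[0,0,-2.5,0,0,0,-1],[0,0,-2.5,0,0,0,-1]]' 50;python3 plan.py
```

```text
t: 27.28
ee_pos: [577.4, -122.3, 72.4]
tool_rot: [1.73, 1.727, -0.761]
force: [-4.3, 3.2, 10.2]
gripper_width: 0.632
t 27.3 tcp [ 577.4 -122.3   72.4] grasp [ 577.3 -108.2   85.2] a [ 0.  -0.7 -0.7] jaw [ 1. -0.  0.] j [ 0.1  0.4  1.5 -0.8  1.4  0.3] w 0.63 F [-4.3  3.2 10.2]
```

```bash
python3 -m handwheel '[[0,0,0,0,0,0,0.4],[0,0,0,0,0,0,1],[0,0,0,0,0,0,1],[0,0,0,0,0,0,1],[0,0,0,0,0,0,1]]' 50;  python3 -m handwheel '[[0,15,14,0,0,0,1],[0,30,28,0,0,0,1],[0,45,42,0,0,0,1],[0,60,56,0,0,0,1],[0,90,90,9,0,0,1]]' 50; python3 -m handwheel '[[-30,40,20,9,0,0,1],[-60,80,30,18,0,0,1],[-80,110,35,27,0,0,1],[-90,120,35,36,0,0,1],[-100,120,30,39,0,0,1]]' 50; python3 - <<'E'
from h import *
for n in('scene','side'):
    d=snap(n,n+'6');P=pts(d)
    for (x,y,a,b) in((588,-187,105,122),(577,-107,105,122),(466,-188,85,105),(591,-319,105,135)):
        m=(abs(P[...,0]-x)<38)&(abs(P[...,1]-y)<38)&(P[...,2]>a)&(P[...,2]<b)
        if m.any(): print(n,cv2.minAreaRect(P[m][:,:2].astype(np.float32)),P[m].min(0).round(),P[m].max(0).round())
d=np.load('/tmp/scene6.npz')['frame'][150:290,130:330,::-1]
cv2.imwrite('pics/c6.png',cv2.resize(d,None,fx=4,fy=4,interpolation=cv2.INTER_CUBIC))
E
python3 plan.py
```

```text
t: 27.9
ee_pos: [577.3, -122.3, 72.3]
tool_rot: [1.73, 1.727, -0.761]
force: [-0.3, 0.3, 0.5]
gripper_width: 1.0
t: 28.52
ee_pos: [575.6, -30.1, 159.5]
tool_rot: [1.832, 1.838, -0.646]
force: [0.6, -0.3, 0.7]
gripper_width: 0.999
t: 29.15
ee_pos: [475.5, 90.4, 191.3]
tool_rot: [-2.209, -2.222, -0.012]
force: [-0.6, 0.4, -0.6]
gripper_width: 0.998
scene ((591.130126953125, -186.9808349609375), (56.4310188293457, 57.51485061645508), 87.71339416503906) [ 561. -215.  105.] [ 620. -159.  118.]
scene ((579.9415893554688, -109.13270568847656), (57.56190490722656, 55.23318862915039), 0.2725451588630676) [ 551. -137.  105.] [609. -81. 118.]
scene ((465.08673095703125, -192.98052978515625), (22.683719635009766, 20.847003936767578), 51.971229553222656) [ 452. -203.   86.] [ 478. -182.   99.]
scene ((592.9913940429688, -321.8885192871094), (15.644089698791504, 45.56865310668945), 11.50832748413086) [ 583. -343.  105.] [ 604. -299.  130.]
side ((591.1909790039062, -182.347900390625), (58.44927215576172, 54.1158447265625), 88.9254150390625) [ 564. -212.  105.] [ 618. -153.  117.]
side ((582.9248046875, -104.46086883544922), (57.439125061035156, 47.80615997314453), 89.57878112792969) [ 559. -133.  105.] [607. -76. 118.]
side ((467.6874694824219, -181.07122802734375), (3.5012435913085938, 11.821871757507324), 54.131099700927734) [ 462. -184.   86.] [ 473. -177.   94.]
side ((592.9898681640625, -318.4223937988281), (12.042593002319336, 47.732120513916016), 12.885247230529785) [ 584. -342.  108.] [ 604. -294.  131.]
t 29.2 tcp [474.9  89.7 190. ] grasp [475.   89.5 209. ] a [-0.  0. -1.] jaw [ 1.  0. -0.] j [ 0.1 -0.1  1.6  0.   1.6  0.1] w 1.00 F [0.7 0.1 0.3]
```

View pics/c6.png

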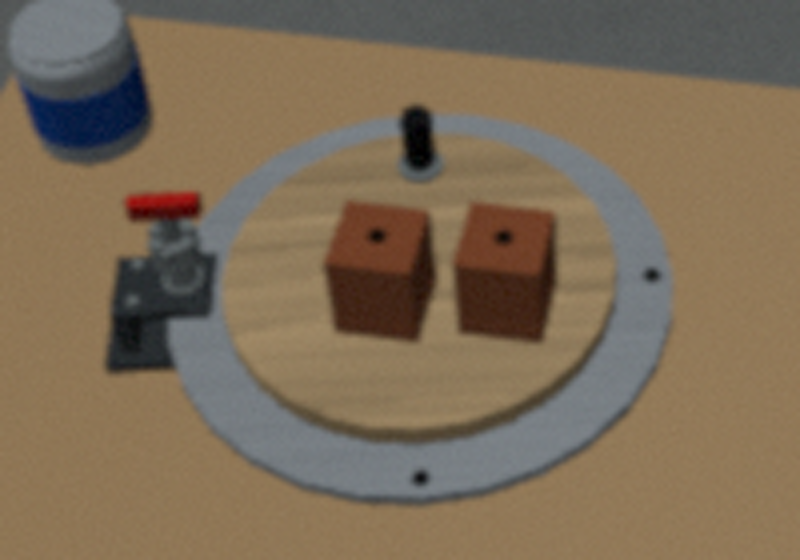

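Both pots stand mouth-down with their drain holes on top, at crop (378,235) and (503,236), clear of the handle. The red bar at (163,206) measures (593,-320) with its long axis at about 102°. Next I move above the plunger.

```bash
python3 -m handwheel '[[12,-50,5,0,0,2,1],[24,-100,10,0,0,4,1],[36,-150,15,0,0,6,1],[48,-200,15,0,0,9,1],[60,-250,15,0,0,12,0.3]]' 50;  python3 plan.py 593,-320,165,12,0,0
```

```text
t: 29.88
ee_pos: [535.7, -161.5, 205.5]
tool_rot: [-1.963, -2.442, -0.003]
force: [0.9, 1.1, 0.8]
gripper_width: 0.821
t 29.9 tcp [ 535.7 -161.5  205.5] grasp [ 535.8 -161.6  224.5] a [-0.  0. -1.] jaw [ 1.   0.2 -0. ] j [-0.4  0.2  1.3  0.   1.6 -0.6] w 0.82 F [0.9 1.1 0.8]
shift [  57.3 -158.5  -59.5] rot [-0.4 -0.3 -0.4] |1| tcp [ 593. -320.  146.]
```

```bash
python3 -m handwheel '[[14,-40,0,0,0,0,0.3],[28,-80,-15,0,0,0,0.3],[42,-120,-35,0,0,0,0.3],[57,-158,-50,-0.4,-0.3,-0.4,0.3],[57,-158,-59,-0.4,-0.3,-0.4,0.3]]' 50;  python3 - <<'E'
from h import *
d=snap('wrist','w7')
P=pts(d);h=cv2.cvtColor(d['frame'],cv2.COLOR_RGB2HSV)
m=((h[...,0]<8)|(h[...,0]>172))&(h[...,1]>150)&(abs(P[...,0]-593)<50)&(abs(P[...,1]+320)<50)&(P[...,2]>105)
print(cv2.minAreaRect(P[m][:,:2].astype(np.float32)),P[m].max(0),P[m].mean(0))
E
python3 plan.py 593,-320,121,12,0,0
```

```text
t: 30.5
ee_pos: [592.8, -320.9, 144.1]
tool_rot: [-1.977, -2.439, 0.004]
force: [-0.7, 0.6, -0.9]
gripper_width: 0.647
((590.5081787109375, -320.3131408691406), (11.63917350769043, 44.521549224853516), 12.650821685791016) [ 600.02510027 -298.11250025  128.52845009] [ 589.89912306 -318.3052384   126.12217918]
t 30.6 tcp [ 592.5 -319.3  143.4] grasp [ 592.5 -319.3  162.4] a [-0.  0. -1.] jaw [ 1.   0.2 -0. ] j [-0.6  0.5  1.  -0.   1.6 -0.8] w 0.65 F [-0.1  0.8 -1. ]
shift [  0.5  -0.7 -41.4] rot [-0.1 -0.2 -0. ] |0| tcp [ 593. -320.  102.]
```

View pics/w7.png

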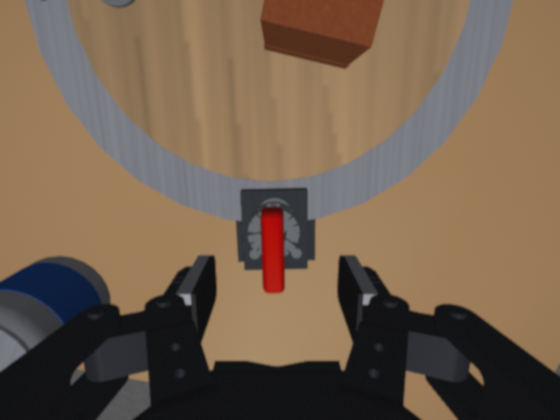

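The bar lies nearly centred between the fingers, at column 273 against 277, with its yaw aligned. I'll grasp it and lift.

```bash
python3 -m handwheel '[[-1,-1,-12,0,0,0.6,0.3],[-1,-1,-24,0,0,0.6,0.3],[-1,-1,-36,0,0,0.6,0.3],[-1,-1,-41,0,0,0.6,0.3],[-1,-1,-41,0,0,0.6,0]]' 80;  python3 -m handwheel '[[0,0,0,0,0,0,-0.5],[0,0,0,0,0,0,-1],[0,0,0,0,0,0,-1],[0,0,0,0,0,0,-1],[0,0,0,0,0,0,-1]]' 80; python3 plan.py;  python3 -m handwheel '[[0,0,3,0,0,0,-1],[0,0,6,0,0,0,-1],[0,0,9,0,0,0,-1],[0,0,12,0,0,0,-1],[0,0,15,0,0,0,-1]]' 80; python3 plan.py
```

```text
t: 31.18
ee_pos: [591.4, -320.1, 102.2]
tool_rot: [-1.961, -2.449, 0.003]
force: [0.3, -0.4, 0.0]
gripper_width: 0.502
t: 31.8
ee_pos: [591.2, -320.5, 103.0]
tool_rot: [-1.962, -2.449, 0.004]
force: [-5.0, 0.0, 6.5]
gripper_width: 0.125
t 31.8 tcp [ 591.2 -320.5  103. ] grasp [ 591.3 -320.5  122. ] a [-0.  0. -1.] jaw [ 1.   0.2 -0. ] j [-0.6  0.5  1.1 -0.   1.5 -0.8] w 0.13 F [-5.   0.   6.5]
t: 32.42
ee_pos: [590.7, -320.3, 117.3]
tool_rot: [-1.961, -2.447, 0.004]
force: [-0.8, -2.0, -10.9]
gripper_width: 0.125
t 32.4 tcp [ 590.7 -320.3  117.3] grasp [ 590.9 -320.3  136.3] a [-0.  0. -1.] jaw [ 1.   0.2 -0. ] j [-0.6  0.5  1.1 -0.   1.6 -0.8] w 0.12 F [ -0.8  -2.  -10.9]
```

```bash
python3 -m handwheel '[[0,0,0,0,0,8,-1],[0,0,0,0,0,16,-1],[0,0,0,0,0,24,-1],[0,0,0,0,0,32,-1],[0,0,0,0,0,40,-1]]' 80;  python3 plan.py; python3 -m handwheel '[[0,0,0,0,0,8,-1],[0,0,0,0,0,16,-1],[0,0,0,0,0,24,-1],[0,0,0,0,0,32,-1],[0,0,0,0,0,36,-1]]' 80;  python3 plan.py
```

```text
t: 33.05
ee_pos: [590.4, -320.3, 116.9]
tool_rot: [-0.999, -2.973, 0.007]
force: [-1.8, -2.7, -11.5]
gripper_width: 0.123
t 33.0 tcp [ 590.4 -320.3  116.9] grasp [ 590.5 -320.3  135.9] a [-0. -0. -1.] jaw [ 0.6  0.8 -0. ] j [-0.6  0.5  1.1 -0.   1.6 -1.5] w 0.12 F [ -1.8  -2.7 -11.5]
t: 33.67
ee_pos: [590.1, -320.6, 116.6]
tool_rot: [-0.027, -3.137, 0.009]
force: [-1.2, -3.7, -10.4]
gripper_width: 0.123
t 33.7 tcp [ 590.1 -320.6  116.6] grasp [ 590.2 -320.5  135.6] a [-0. -0. -1.] jaw [ 0.  1. -0.] j [-0.6  0.5  1.1 -0.   1.6 -2.1] w 0.12 F [ -1.2  -3.7 -10.4]
```

```bash
python3 -m handwheel '[[0,0,-1,0,0,0,-1],[0,0,-2,0,0,0,-1],[0,0,-3,0,0,0,-1],[0,0,-4,0,0,0,-1],[0,0,-5,0,0,0,-1]]' 80;  python3 plan.py
```

```text
t: 34.3
ee_pos: [590.2, -320.7, 111.9]
tool_rot: [-0.028, -3.137, 0.01]
force: [-1.4, -2.7, -6.7]
gripper_width: 0.126
t 34.3 tcp [ 590.2 -320.7  111.9] grasp [ 590.2 -320.6  130.9] a [-0. -0. -1.] jaw [ 0.  1. -0.] j [-0.6  0.5  1.1 -0.   1.6 -2.1] w 0.13 F [-1.4 -2.7 -6.7]
```

```bash
python3 -m handwheel '[[0,0,-0.5,0,0,0,-1],[0,0,-1,0,0,0,-1],[0,0,-1.5,0,0,0,-1],[0,0,-2,0,0,0,-1],[0,0,-2,0,0,0,-1]]' 80;  python3 plan.py
```

```text
t: 34.92
ee_pos: [590.4, -320.8, 111.5]
tool_rot: [-0.028, -3.139, 0.011]
force: [-5.2, -0.8, 1.8]
gripper_width: 0.123
t 34.9 tcp [ 590.4 -320.8  111.5] grasp [ 590.5 -320.7  130.5] a [-0. -0. -1.] jaw [ 0.  1. -0.] j [-0.6  0.5  1.1 -0.   1.5 -2.1] w 0.12 F [-5.2 -0.8  1.8]
```

The tool came to rest at 8.5 mm of lift and the force reversed, so the plunger sits in the notch. I'll release it and check.

```bash
python3 -m handwheel '[[0,0,0,0,0,0,-0.6],[0,0,0,0,0,0,-0.3],[0,0,0,0,0,0,-0.2],[0,0,0,0,0,0,-0.2],[0,0,0,0,0,0,-0.2]]' 80; python3 -m handwheel '[[0,0,10,0,0,0,-0.2],[0,0,25,0,0,0,-0.2],[0,0,45,0,0,0,-0.2],[0,0,65,0,0,0,-0.2],[0,0,85,0,0,0,-0.2]]' 80;  python3 - <<'E'
from h import *
d=snap('wrist','w8')
for n in('wrist','scene','side'):
    d=snap(n,n+'8')
    P=pts(d);h=cv2.cvtColor(d['frame'],cv2.COLOR_RGB2HSV)
    m=((h[...,0]<8)|(h[...,0]>172))&(h[...,1]>150)&(abs(P[...,0]-593)<50)&(abs(P[...,1]+320)<50)&(P[...,2]>105)&(P[...,2]<150)
    if m.any(): print(n,cv2.minAreaRect(P[m][:,:2].astype(np.float32)),P[m].max(0),np.percentile(P[m][:,2],[50,90]))
    m=(abs(P[...,0]-465)<35)&(abs(P[...,1]+188)<35)&(P[...,2]>88)&(P[...,2]<105)
    if m.any(): print('handle',cv2.minAreaRect(P[m][:,:2].astype(np.float32)))
E
python3 plan.py
```

```text
t: 35.55
ee_pos: [590.4, -320.8, 111.4]
tool_rot: [-0.028, -3.139, 0.011]
force: [0.1, -0.8, 0.0]
gripper_width: 0.401
t: 36.17
ee_pos: [590.6, -320.9, 198.7]
tool_rot: [-0.028, -3.14, 0.012]
force: [-0.4, -1.0, 0.1]
gripper_width: 0.405
wrist ((589.9065551757812, -321.5636901855469), (11.238118171691895, 44.78602600097656), 88.6689224243164) [ 612.27495739 -315.63966881  137.03764044] [135.00832035 135.89940489]
handle ((463.2135009765625, -193.00933837890625), (21.87197494506836, 20.855356216430664), 87.12396240234375)
scene ((592.7520751953125, -320.5472717285156), (11.660393714904785, 47.2869987487793), 86.59806823730469) [ 616.55098322 -314.85636153  139.00656796] [134.69143289 136.5666739 ]
handle ((465.5028381347656, -193.0705108642578), (21.669919967651367, 21.65391731262207), 45.92057800292969)
side ((591.4188842773438, -315.3458251953125), (15.705284118652344, 40.22025680541992), 82.46431732177734) [ 611.62211626 -308.44658377  138.75174161] [133.51047646 137.13999994]
handle ((465.10711669921875, -188.77308654785156), (18.65523910522461, 21.33066177368164), 32.010589599609375)
t 36.4 tcp [ 590.6 -320.8  197.1] grasp [ 590.6 -320.7  216.1] a [-0. -0. -1.] jaw [ 0.  1. -0.] j [-0.6  0.5  1.  -0.   1.7 -2.1] w 0.40 F [-0.5 -0.   0.4]
```

The T-handle stayed up after release: its top is at 136.5 against 128 before, so +8.5 mm. The handle is at about (464.5,-191.5) and the board axis at (557.5,-170).

```bash
python3 -m handwheel '[[-25,25,10,0,0,3,0],[-50,50,10,0,0,6,0],[-75,80,10,0,0,9,0.2],[-100,105,-10,0,0,12,0.2],[-126,129,-40,0,0,13,0.2]]' 60; python3 -c "
from h import *
d=snap('wrist','w9')"; python3 plan.py 464.5,-191.5,80,102.8,0,0
```

```text
t: 37.0
ee_pos: [463.8, -191.0, 156.4]
tool_rot: [0.33, -3.124, 0.013]
force: [0.3, -0.0, -1.1]
gripper_width: 0.602
t 37.0 tcp [ 458.1 -187.1  148.7] grasp [ 458.3 -187.   167.7] a [-0. -0. -1.] jaw [-0.2  1.   0. ] j [-0.5  0.   1.6 -0.   1.5 -2.2] w 0.59 F [-0.6  2.2 -4.5]
shift [  6.4  -4.4 -87.7] rot [ 0.1 -0.7  0.7] |1| tcp [ 464.5 -191.5   61. ]
```

View pics/w9.png

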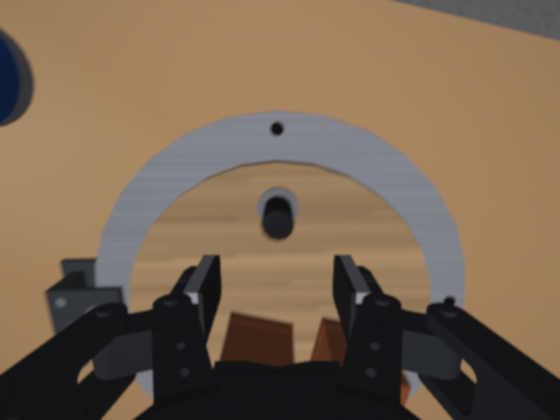

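The handle top at (278,220) is centred between the fingers at 219 and 334. Going down to grasp.

```bash
python3 -m handwheel '[[6,-4,-20,0,-0.7,0.7,0.2],[6,-4,-40,0,-0.7,0.7,0.2],[6,-4,-60,0,-0.7,0.7,0.2],[6,-4,-78,0,-0.7,0.7,0.2],[6,-4,-87,0,-0.7,0.7,0.2]]' 40; python3 plan.py; python3 -m handwheel '[[0,0,0,0,0,0,0],[0,0,0,0,0,0,-0.3],[0,0,0,0,0,0,-1],[0,0,0,0,0,0,-1],[0,0,0,0,0,0,-1]]' 40; cat > arc.py <<'E'
import sys,numpy as np
from bench import monitor
s=monitor.state();c=np.array([557.5,-170.]);r=s['ee_pos'][:2]-c
print('ang %.1f r %.1f'%(np.degrees(np.arctan2(r[1],r[0]))%360,np.hypot(*r)))
print([[round(float(x),1) for x in np.array([[np.cos(t),-np.sin(t)],[np.sin(t),np.cos(t)]])@r-r] for t in np.radians([-float(sys.argv[1])*k/5 for k in range(1,6)])])
E
python3 plan.py; python3 arc.py 22.5
```

```text
t: 37.67
ee_pos: [463.5, -190.8, 60.2]
tool_rot: [0.351, -3.119, -0.001]
force: [-0.3, 0.7, 0.1]
gripper_width: 0.6
t 37.7 tcp [ 463.5 -190.8   60.2] grasp [ 463.5 -190.8   79.2] a [-0.  0. -1.] jaw [-0.2  1.   0. ] j [-0.5  0.1  1.7 -0.   1.3 -2.3] w 0.60 F [-0.3  0.7  0.1]
t: 38.3
ee_pos: [463.9, -191.2, 61.1]
tool_rot: [0.351, -3.121, 0.001]
force: [-1.8, 0.1, 5.6]
gripper_width: 0.244
t 38.3 tcp [ 463.9 -191.2   61.1] grasp [ 463.9 -191.1   80.1] a [-0. -0. -1.] jaw [-0.2  1.  -0. ] j [-0.5  0.1  1.7 -0.   1.3 -2.3] w 0.24 F [-1.8  0.1  5.6]
ang 192.7 r 96.0
[[-1.4, 7.4], [-2.2, 14.9], [-2.4, 22.4], [-2.0, 30.0], [-1.0, 37.4]]
```

```bash
python3 -m handwheel '[[-1.4,7.4,0,0,0,-4.5,-1],[-2.2,14.9,0,0,0,-9,-1],[-2.4,22.4,0,0,0,-13.5,-1],[-2,30,0,0,0,-18,-1],[-1,37.4,0,0,0,-22.5,-1]]' 40;python3 plan.py; python3 arc.py 22.5
```

```text
t: 38.92
ee_pos: [463.4, -154.1, 61.2]
tool_rot: [0.27, 3.13, -0.003]
force: [4.0, -4.1, -2.4]
gripper_width: 0.245
t 38.9 tcp [ 463.4 -154.1   61.2] grasp [ 463.4 -154.1   80.2] a [ 0. -0. -1.] jaw [ 0.2  1.  -0. ] j [-0.4  0.1  1.7 -0.   1.3 -1.8] w 0.25 F [ 4.  -4.1 -2.4]
ang 170.4 r 95.5
[[1.5, 7.3], [3.6, 14.5], [6.3, 21.5], [9.5, 28.3], [13.3, 34.8]]
```

```bash
python3 -m handwheel '[[1.5,7.3,0,0,0,-4.5,-1],[3.6,14.5,0,0,0,-9,-1],[6.3,21.5,0,0,0,-13.5,-1],[9.5,28.3,0,0,0,-18,-1],[13.3,34.8,0,0,0,-22.5,-1]]' 40;python3 plan.py; python3 arc.py 22.5
```

```text
t: 39.55
ee_pos: [477.1, -120.0, 61.2]
tool_rot: [0.88, 3.014, -0.005]
force: [3.5, -7.1, -3.1]
gripper_width: 0.246
t 39.5 tcp [ 477.1 -120.    61.2] grasp [ 477.1 -119.9   80.2] a [ 0. -0. -1.] jaw [ 0.5  0.8 -0. ] j [-0.3  0.1  1.7 -0.   1.3 -1.3] w 0.25 F [ 3.5 -7.1 -3.1]
ang 148.1 r 94.7
[[4.2, 6.2], [8.8, 12.0], [13.9, 17.4], [19.4, 22.4], [25.3, 26.9]]
```

```bash
python3 -m handwheel '[[4.2,6.2,0,0,0,-4.5,-1],[8.8,12,0,0,0,-9,-1],[13.9,17.5,0,0,0,-13.5,-1],[19.4,22.5,0,0,0,-18,-1],[25.3,27,0,0,0,-22.5,-1]]' 40;python3 plan.py; python3 arc.py 22.5
```

```text
t: 40.17
ee_pos: [502.8, -94.0, 61.2]
tool_rot: [1.456, 2.781, -0.007]
force: [1.9, -7.4, -0.7]
gripper_width: 0.246
t 40.2 tcp [502.8 -94.   61.2] grasp [502.8 -93.9  80.2] a [ 0. -0. -1.] jaw [ 0.8  0.6 -0. ] j [-0.2  0.1  1.6 -0.   1.3 -0.9] w 0.25 F [ 1.9 -7.4 -0.7]
ang 125.7 r 93.6
[[6.1, 4.1], [12.6, 7.6], [19.2, 10.7], [26.2, 13.2], [33.2, 15.1]]
```

```bash
sed -i 's/557.5,-170./557.0,-172.1/' arc.py; python3 arc.py 23
```

```text
ang 124.7 r 95.0
[[6.4, 4.1], [13.2, 7.7], [20.2, 10.7], [27.4, 13.1], [34.8, 15.0]]
```

```bash
python3 -m handwheel '[[6.4,4.1,0,0,0,-4.5,-1],[13.2,7.7,0,0,0,-9,-1],[20.2,10.7,0,0,0,-13.5,-1],[27.4,13.1,0,0,0,-18,-1],[34.8,15,0,0,0,-22.5,-1]]' 40; python3 -m handwheel '[[0,0,0,0,0,0,-1],[0,0,0,0,0,0,-1],[0,0,0,0,0,0,-1],[0,0,0,0,0,0,-1],[0,0,0,0,0,0,-1]]' 40; python3 plan.py; python3 arc.py 1
```

```text
t: 40.8
ee_pos: [537.4, -79.7, 61.1]
tool_rot: [1.975, 2.441, -0.011]
force: [-3.7, -6.0, 4.1]
gripper_width: 0.244
t: 41.42
ee_pos: [537.4, -79.9, 61.2]
tool_rot: [1.975, 2.44, -0.011]
force: [1.8, -4.1, 0.7]
gripper_width: 0.245
t 41.4 tcp [537.4 -79.9  61.2] grasp [537.5 -79.8  80.2] a [-0. -0. -1.] jaw [ 1.   0.2 -0. ] j [-0.2  0.2  1.6 -0.   1.4 -0.4] w 0.25 F [ 1.8 -4.1  0.7]
ang 102.0 r 94.3
[[0.3, 0.1], [0.6, 0.1], [1.0, 0.2], [1.3, 0.3], [1.6, 0.3]]
```

```bash
python3 -m handwheel '[[0,0,0,0,0,0,-0.4],[0,0,0,0,0,0,-0.2],[0,0,0,0,0,0,0],[0,0,0,0,0,0,0.2],[0,0,0,0,0,0,0.2]]' 40; python3 -m handwheel '[[0,0,20,0,0,0,0.2],[0,0,45,0,0,0,0.2],[0,0,80,0,0,0,0.2],[-10,20,120,0,0,0,0.2],[-30,60,150,0,0,0,0.2]]' 80;  python3 - <<'E'
from h import *
for n in('scene','side'):
    d=snap(n,n+'10');P=pts(d)
    m=(abs(P[...,0]-537)<35)&(abs(P[...,1]+79)<35)&(P[...,2]>88)&(P[...,2]<105)
    if m.any(): print(n,'handle',cv2.minAreaRect(P[m][:,:2].astype(np.float32)))
    m=(abs(P[...,0]-593)<50)&(abs(P[...,1]+320)<40)&(P[...,2]>120)&(P[...,2]<150)
    if m.any(): print('bar',cv2.minAreaRect(P[m][:,:2].astype(np.float32)),np.percentile(P[m][:,2],90))
d=np.load('/tmp/scene10.npz')['frame'][150:290,130:330,::-1]
cv2.imwrite('pics/c10.png',cv2.resize(d,None,fx=4,fy=4,interpolation=cv2.INTER_CUBIC))
E
python3 plan.py
```

```text
t: 42.05
ee_pos: [537.4, -79.9, 61.2]
tool_rot: [1.975, 2.44, -0.011]
force: [-0.5, -1.3, 0.4]
gripper_width: 0.605
t: 42.68
ee_pos: [507.5, -20.0, 213.0]
tool_rot: [1.977, 2.437, -0.009]
force: [-0.1, -0.1, -0.8]
gripper_width: 0.598
scene handle ((539.2741088867188, -78.40380859375), (20.189193725585938, 21.676963806152344), 52.634742736816406)
bar ((593.8692626953125, -322.03594970703125), (13.430387496948242, 46.95365524291992), 88.5820541381836) 137.24352559881146
side handle ((539.1792602539062, -74.29293823242188), (20.28544044494629, 20.719324111938477), 54.64772033691406)
bar ((594.6771850585938, -316.2151184082031), (22.895448684692383, 13.820554733276367), 5.384451866149902) 137.16484658963572
t 42.8 tcp [507.9 -17.4 215.7] grasp [507.8 -17.3 234.7] a [ 0. -0. -1.] jaw [1.  0.2 0. ] j [-0.1  0.   1.5 -0.   1.6 -0.3] w 0.60 F [0.9 0.1 0.3]
```

View pics/c10.png

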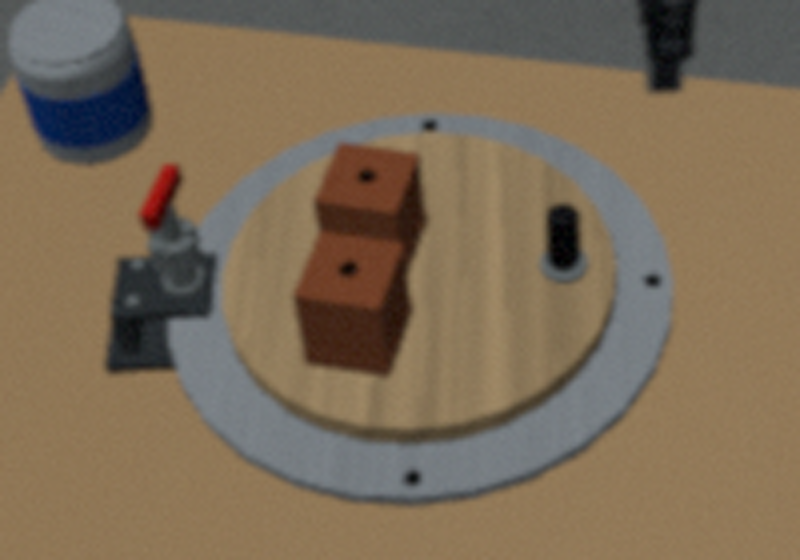

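The pots are upright and the handle has gone to the right, at (563,240). The plate holes sit slightly past their earlier places: the right one moved from (651,274) to (652,281) and the bottom one from (420,478) to (412,478). That suggests about 1–2° of overturn, so I'll measure it.

```bash
python3 - <<'E'
from h import *
Q={}
for n in('scene6','scene10','side6','side10'):
    d=np.load('/tmp/'+n+'.npz');K=d['mtx'];E=d['extrinsics']
    v,u=np.indices((420,560));ray=np.stack([(u-K[0,2])/K[0,0],(v-K[1,2])/K[1,1],np.ones(u.shape)],-1)@E[:3,:3].T
    P=E[:3,3]+ray*((30-E[2,3])/ray[...,2])[...,None]
    g=cv2.cvtColor(d['frame'],cv2.COLOR_RGB2GRAY).astype(float)
    ez=np.hypot(P[...,0]-558,P[...,1]+171)
    for a in (12.7,102.7,192.7):
        t=np.radians(a);c=np.array([557.5+154*np.cos(t),-171+154*np.sin(t)])
        m=(np.hypot(P[...,0]-c[0],P[...,1]-c[1])<14)&(abs(ez-154)<11)
        if m.sum()<5: continue
        w=np.clip(np.median(g[m])-12-g[m],0,None)
        if w.sum()<20: continue
        p=(P[m][:,:2]*w[:,None]).sum(0)/w.sum();Q[n,a]=p
        print(n,a,p.round(1),'ang %.2f'%np.degrees(np.arctan2(p[1]+171,p[0]-557.5)),w.max())
E
```

```text
scene6 12.7 [ 706.5 -137.6] ang 12.65 92.5
scene6 102.7 [522.1 -21.5] ang 103.34 73.0
scene6 192.7 [ 414.  -206.2] ang -166.22 10.0
scene10 12.7 [ 707.3 -142.5] ang 10.79 89.5
scene10 102.7 [526.9 -20.4] ang 101.50 77.0
scene10 192.7 [ 404.9 -201.4] ang -168.72 75.0
side6 12.7 [ 707.6 -137.7] ang 12.49 30.0
side6 102.7 [523.2 -21.8] ang 102.95 37.0
side6 192.7 [ 407.2 -205.8] ang -166.97 21.5
side10 12.7 [ 708.5 -142.5] ang 10.68 28.0
side10 102.7 [527.9 -20.6] ang 101.13 39.0
side10 192.7 [ 405.6 -201.1] ang -168.80 23.5
```

All the holes agree that the board is 1.8° past the index, which is 3 mm at the handle. I'll regrasp the handle and bring it back.

```bash
python3 -m handwheel '[[10,-20,-20,0,0,0,0.2],[20,-45,-45,0,0,0,0.2],[28,-62,-70,0,0,0,0.2],[28,-62.5,-100,0,0,0,0.2],[28,-62.5,-120,0,0,0,0.2]]' 40; python3 plan.py
```

```text
t: 43.4
ee_pos: [534.4, -81.8, 91.1]
tool_rot: [1.974, 2.441, -0.008]
force: [-0.0, 0.2, -0.4]
gripper_width: 0.602
t 43.4 tcp [534.4 -81.8  91.1] grasp [534.5 -81.7 110.1] a [-0. -0. -1.] jaw [ 1.   0.2 -0. ] j [-0.2  0.2  1.5 -0.   1.4 -0.4] w 0.60 F [-0.   0.2 -0.4]
```

```bash
python3 -m handwheel '[[0,1.3,-10,0,0,0,0.2],[0,1.3,-20,0,0,0,0.2],[0,1.3,-30,0,0,0,0.2],[0,1.3,-30,0,0,0,0],[0,1.3,-30,0,0,0,0]]' 40; python3 -m handwheel '[[0,0,0,0,0,0,-0.3],[0,0,0,0,0,0,-0.5],[0,0,0,0,0,0,-1],[0,0,0,0,0,0,-1],[0,0,0,0,0,0,-1]]' 40; python3 plan.py
```

```text
t: 44.02
ee_pos: [534.9, -80.5, 61.8]
tool_rot: [1.973, 2.44, -0.007]
force: [0.7, -0.3, -1.0]
gripper_width: 0.496
t: 44.65
ee_pos: [535.4, -80.5, 62.8]
tool_rot: [1.972, 2.439, -0.005]
force: [-1.1, 0.4, 5.2]
gripper_width: 0.244
t 44.6 tcp [535.4 -80.5  62.8] grasp [535.4 -80.4  81.8] a [ 0. -0. -1.] jaw [1.  0.2 0. ] j [-0.2  0.2  1.6 -0.   1.4 -0.4] w 0.24 F [-1.1  0.4  5.2]
```

```bash
python3 -m handwheel '[[-0.5,0,0,0,0,0,-1],[-1,-0.1,0,0,0,0,-1],[-1,-0.1,0,0,0,0,-1],[-1,-0.1,0,0,0,0,-1],[-1,-0.1,0,0,0,0,-1]]' 40; python3 plan.py; python3 -m handwheel '[[0,0,0,0,0,0,-0.4],[0,0,0,0,0,0,-0.2],[0,0,0,0,0,0,0],[0,0,0,0,0,0,0.2],[0,0,0,0,0,0,0.2]]' 40; python3 -m handwheel '[[0,0,20,0,0,0,0.2],[0,0,45,0,0,0,0.2],[0,0,80,0,0,0,0.2],[-10,20,120,0,0,0,0.2],[-30,60,150,0,0,0,0]]' 80; cat > hole.py <<'E'
from h import *
for n in('scene','side'):
    d=snap(n,n+'_h');K=d['mtx'];E=np.array(d['extrinsics'])
    v,u=np.indices((420,560));ray=np.stack([(u-K[0,2])/K[0,0],(v-K[1,2])/K[1,1],np.ones(u.shape)],-1)@E[:3,:3].T
    P=E[:3,3]+ray*((30-E[2,3])/ray[...,2])[...,None]
    g=cv2.cvtColor(d['frame'],cv2.COLOR_RGB2GRAY).astype(float);ez=np.hypot(P[...,0]-558,P[...,1]+171)
    for a,ref in ((12.7,{'scene':12.65,'side':12.49}[n]),(102.7,{'scene':103.34,'side':102.95}[n])):
        t=np.radians(a);c=np.array([557.5+154*np.cos(t),-171+154*np.sin(t)])
        m=(np.hypot(P[...,0]-c[0],P[...,1]-c[1])<14)&(abs(ez-154)<11)
        w=np.clip(np.median(g[m])-12-g[m],0,None)
        p=(P[m][:,:2]*w[:,None]).sum(0)/w.sum();print(n,a,'overturn %.2f'%(ref-np.degrees(np.arctan2(p[1]+171,p[0]-557.5))))
E
python3 hole.py; python3 plan.py
```

```text
t: 45.28
ee_pos: [534.6, -80.7, 62.9]
tool_rot: [1.971, 2.439, -0.005]
force: [4.3, -1.0, 0.2]
gripper_width: 0.244
t 45.3 tcp [534.6 -80.7  62.9] grasp [534.5 -80.6  81.9] a [ 0. -0. -1.] jaw [1.  0.2 0. ] j [-0.2  0.2  1.6 -0.   1.4 -0.4] w 0.24 F [ 4.3 -1.   0.2]
t: 45.9
ee_pos: [534.5, -80.7, 62.9]
tool_rot: [1.971, 2.439, -0.005]
force: [0.6, 1.5, 0.6]
gripper_width: 0.598
t: 46.52
ee_pos: [504.6, -20.8, 214.6]
tool_rot: [1.973, 2.436, -0.004]
force: [0.5, 0.4, -0.1]
gripper_width: 0.497
scene 12.7 overturn 0.03
scene 102.7 overturn -0.00
side 12.7 overturn -0.03
side 102.7 overturn -0.14
t 46.6 tcp [505.  -18.3 217.4] grasp [504.8 -18.2 236.4] a [ 0. -0. -1.] jaw [1.  0.2 0. ] j [-0.1 -0.   1.5 -0.   1.6 -0.3] w 0.50 F [ 0.2 -0.4  0.2]
```

The holes now coincide with the index position to within 0.15°. Back to the plunger.

```bash
python3 -m handwheel '[[10,-30,0,0,0,8,0],[20,-60,0,0,0,16,0],[30,-90,0,0,0,24,-0.2],[40,-120,0,0,0,32,-0.2],[50,-150,0,0,0,40,-0.2]]' 80;python3 -m handwheel '[[7,-30,0,0,0,8,-0.2],[14,-60,0,0,0,16,-0.2],[21,-90,-5,0,0,24,-0.2],[28,-120,-20,0,0,32,-0.2],[36,-150,-50,0,0,36,-0.2]]' 80; python3 plan.py 590.5,-320.8,165,89,0,0 590.5,-320.8,130.5,89,0,0
```

```text
t: 47.25
ee_pos: [555.1, -169.7, 216.5]
tool_rot: [1.007, 2.966, 0.008]
force: [-0.2, 0.5, -0.1]
gripper_width: 0.4
t: 47.88
ee_pos: [591.5, -321.6, 166.6]
tool_rot: [0.036, 3.133, 0.01]
force: [-0.3, 0.8, -1.1]
gripper_width: 0.397
t 47.9 tcp [ 591.5 -321.6  166.6] grasp [ 591.3 -321.7  185.6] a [ 0.  0. -1.] jaw [0. 1. 0.] j [-0.6  0.5  1.   0.   1.6 -2.1] w 0.40 F [-0.3  0.8 -1.1]
shift [ -1.    0.8 -20.6] rot [-0.4  0.5  0.3] |1| tcp [ 590.5 -320.8  146. ]
shift [ -1.    0.8 -55.1] rot [-0.4  0.5  0.3] |1| tcp [ 590.5 -320.8  111.5]
```

```bash
python3 -m handwheel '[[-1,0.8,-15,-0.4,0.5,0.3,-0.2],[-1,0.8,-30,-0.4,0.5,0.3,-0.2],[-1,0.8,-43,-0.4,0.5,0.3,-0.2],[-1,0.8,-52,-0.4,0.5,0.3,-0.2],[-1,0.8,-56,-0.4,0.5,0.3,-0.2]]' 80;python3 -m handwheel '[[0,0,0,0,0,0,-0.5],[0,0,0,0,0,0,-1],[0,0,0,0,0,0,-1],[0,0,0,0,0,0,-1],[0,0,0,0,0,0,-1]]' 80; python3 plan.py; python3 -m handwheel '[[0,0,2,0,0,0,-1],[0,0,4,0,0,0,-1],[0,0,6,0,0,0,-1],[0,0,6.5,0,0,0,-1],[0,0,6.5,0,0,0,-1]]' 80; python3 plan.py
```

```text
t: 48.5
ee_pos: [590.5, -320.3, 110.4]
tool_rot: [0.028, 3.141, -0.001]
force: [-0.1, 1.0, 0.6]
gripper_width: 0.401
t: 49.12
ee_pos: [590.7, -320.8, 111.2]
tool_rot: [0.028, 3.14, -0.003]
force: [0.3, -3.3, 3.0]
gripper_width: 0.125
t 49.1 tcp [ 590.7 -320.8  111.2] grasp [ 590.7 -320.7  130.2] a [ 0. -0. -1.] jaw [ 0.  1. -0.] j [-0.6  0.5  1.1 -0.   1.5 -2.1] w 0.12 F [ 0.3 -3.3  3. ]
t: 49.75
ee_pos: [590.3, -320.6, 115.1]
tool_rot: [-0.028, -3.141, 0.001]
force: [4.1, -4.2, -9.9]
gripper_width: 0.124
t 49.8 tcp [ 590.3 -320.6  115.1] grasp [ 590.3 -320.6  134.1] a [-0. -0. -1.] jaw [ 0.  1. -0.] j [-0.6  0.5  1.1 -0.   1.6 -2.1] w 0.12 F [ 4.1 -4.2 -9.9]
```

```bash
python3 -m handwheel '[[0,0,1,0,0,0,-1],[0,0,2,0,0,0,-1],[0,0,3,0,0,0,-1],[0,0,3.5,0,0,0,-1],[0,0,3.5,0,0,0,-1]]' 80; python3 plan.py
```

```text
t: 50.38
ee_pos: [590.2, -320.5, 116.0]
tool_rot: [-0.028, -3.139, -0.0]
force: [5.1, -5.7, -9.4]
gripper_width: 0.125
t 50.4 tcp [ 590.2 -320.5  116. ] grasp [ 590.2 -320.5  135. ] a [-0.  0. -1.] jaw [0. 1. 0.] j [-0.6  0.5  1.1 -0.   1.6 -2.1] w 0.13 F [ 5.1 -5.7 -9.4]
```

```bash
python3 -m handwheel '[[0,0,2,0,0,0,-1],[0,0,3.5,0,0,0,-1],[0,0,3.5,0,0,0,-1],[0,0,3.5,0,0,-4,-1],[0,0,3.5,0,0,-8,-1]]' 80; python3 plan.py
```

```text
t: 51.0
ee_pos: [590.2, -320.5, 117.0]
tool_rot: [-0.251, -3.128, -0.002]
force: [5.2, -5.2, -11.4]
gripper_width: 0.12
t 51.0 tcp [ 590.2 -320.5  117. ] grasp [ 590.2 -320.5  136. ] a [-0.  0. -1.] jaw [0.2 1.  0. ] j [-0.6  0.5  1.1 -0.   1.6 -2. ] w 0.12 F [  5.2  -5.2 -11.4]
```

```bash
python3 -m handwheel '[[0,0,2.5,0,0,-8,-1],[0,0,2.5,0,0,-16,-1],[0,0,2.5,0,0,-24,-1],[0,0,2.5,0,0,-32,-1],[0,0,2.5,0,0,-40,-1]]' 80; python3 plan.py;  python3 -m handwheel '[[0,0,2,0,0,-8,-1],[0,0,2,0,0,-16,-1],[0,0,2,0,0,-24,-1],[0,0,2,0,0,-28,-1],[0,0,2,0,0,-28,-1]]' 80; python3 plan.py
```

```text
t: 51.62
ee_pos: [590.2, -320.6, 117.0]
tool_rot: [-1.312, -2.85, -0.003]
force: [6.5, -5.5, -10.8]
gripper_width: 0.122
t 51.6 tcp [ 590.2 -320.6  117. ] grasp [ 590.2 -320.7  136. ] a [-0.  0. -1.] jaw [0.8 0.7 0. ] j [-0.6  0.5  1.1  0.   1.6 -1.3] w 0.12 F [  6.5  -5.5 -10.8]
t: 52.25
ee_pos: [590.1, -320.7, 116.5]
tool_rot: [-1.963, -2.447, -0.004]
force: [6.0, -4.9, -9.9]
gripper_width: 0.122
t 52.2 tcp [ 590.1 -320.7  116.5] grasp [ 590.2 -320.8  135.5] a [-0.  0. -1.] jaw [ 1.   0.2 -0. ] j [-0.6  0.5  1.1  0.   1.6 -0.8] w 0.12 F [ 6.  -4.9 -9.9]
```

```bash
python3 -m handwheel '[[0,0,-2,0,0,0,-1],[0,0,-4,0,0,0,-1],[0,0,-6,0,0,0,-1],[0,0,-8,0,0,0,-1],[0,0,-10,0,0,0,-1]]' 80; python3 plan.py;  python3 -m handwheel '[[0,0,-1,0,0,0,-1],[0,0,-2,0,0,0,-1],[0,0,-3,0,0,0,-1],[0,0,-4,0,0,0,-1],[0,0,-4,0,0,0,-1]]' 80; python3 plan.py
```

```text
t: 52.88
ee_pos: [590.4, -320.9, 105.2]
tool_rot: [-1.964, -2.448, -0.004]
force: [4.0, -4.2, -6.1]
gripper_width: 0.122
t 52.9 tcp [ 590.4 -320.9  105.2] grasp [ 590.4 -321.   124.2] a [-0.  0. -1.] jaw [ 1.   0.2 -0. ] j [-0.6  0.5  1.1  0.   1.5 -0.8] w 0.12 F [ 4.  -4.2 -6.1]
t: 53.5
ee_pos: [590.7, -321.1, 102.6]
tool_rot: [-1.965, -2.449, -0.004]
force: [0.1, -1.9, 5.5]
gripper_width: 0.12
t 53.5 tcp [ 590.7 -321.1  102.6] grasp [ 590.7 -321.1  121.6] a [ 0.  0. -1.] jaw [1.  0.2 0. ] j [-0.6  0.5  1.1  0.   1.5 -0.8] w 0.12 F [ 0.1 -1.9  5.5]
```

The plunger has come down to its home height. Releasing and checking.

```bash
python3 -m handwheel '[[0,0,0,0,0,0,-0.6],[0,0,0,0,0,0,-0.3],[0,0,0,0,0,0,0.2],[0,0,0,0,0,0,0.3],[0,0,0,0,0,0,0.3]]' 80; python3 -m handwheel '[[0,0,15,0,0,0,0.3],[0,0,35,0,0,0,0.3],[0,0,60,0,0,0,0.3],[0,0,90,0,0,0,0.3],[-10,30,110,0,0,0,0.3]]' 80;python3 -m handwheel '[[-20,50,0,0,0,0,0.3],[-40,100,10,0,0,0,0.3],[-60,150,20,0,0,0,0.3],[-80,200,20,0,0,0,0.3],[-100,250,20,0,0,0,0.3]]' 80; python3 -m handwheel '[[0,40,0,0,0,0,0.3],[0,80,0,0,0,0,0.3],[0,100,0,0,0,0,0.3],[0,100,0,0,0,0,0.3],[0,100,0,0,0,0,0.3]]' 80; python3 hole.py; python3 - <<'E'
from h import *
for n in('scene_h','side_h'):
    d=np.load('/tmp/'+n+'.npz');P=pts(d)
    m=(abs(P[...,0]-593)<40)&(abs(P[...,1]+320)<40)&(P[...,2]>110)&(P[...,2]<150)
    print(n,'bar',cv2.minAreaRect(P[m][:,:2].astype(np.float32)),np.percentile(P[m][:,2],90))
    m=(abs(P[...,0]-580)<90)&(abs(P[...,1]+195)<60)&(P[...,2]>100)&(P[...,2]<125)
    print('pot tops',np.percentile(P[m][:,2],[5,50,95]),P[m].min(0),P[m].max(0))
a=np.load('/tmp/scene_h.npz')['frame'][:,:,::-1];b=np.load('/tmp/side_h.npz')['frame'][:,:,::-1]
cv2.imwrite('pics/fin.png',np.vstack([cv2.resize(a[140:290,100:520],(800,286)),cv2.resize(b[110:290,150:430],(466,300))[:,:].copy() if 0 else cv2.copyMakeBorder(cv2.resize(b[110:290,150:430],(466,300)),0,0,0,334,0)]))
E
```

```text
t: 54.12
ee_pos: [590.7, -321.0, 102.5]
tool_rot: [-1.964, -2.449, -0.004]
force: [0.5, -0.6, 0.5]
gripper_width: 0.653
t: 54.75
ee_pos: [580.9, -292.2, 215.9]
tool_rot: [1.967, 2.447, 0.005]
force: [1.1, 1.0, 1.1]
gripper_width: 0.656
t: 55.38
ee_pos: [480.4, -40.8, 238.2]
tool_rot: [1.966, 2.445, 0.008]
force: [0.7, -0.3, -0.2]
gripper_width: 0.651
t: 56.0
ee_pos: [480.6, 58.6, 239.2]
tool_rot: [1.965, 2.443, 0.009]
force: [0.3, -0.5, 0.3]
gripper_width: 0.645
scene 12.7 overturn 0.03
scene 102.7 overturn -0.03
side 12.7 overturn -0.00
side 102.7 overturn -0.12
scene_h bar ((593.3881225585938, -321.4766845703125), (14.379486083984375, 45.299560546875), 8.821486473083496) 128.2763243999966
pot tops [103.42088904 112.78714315 115.69893322] [ 511.72058544 -234.11262395  100.03640358] [ 650.60710724 -166.90272016  117.81808259]
side_h bar ((584.8013305664062, -307.05816650390625), (0.0, 0.0), 0.0) 125.82713485040449
pot tops [101.81072581 113.57378087 116.29279144] [ 516.05144187 -231.93411445  100.03000309] [ 648.86990505 -160.36086512  117.73097412]
```

View pics/fin.png

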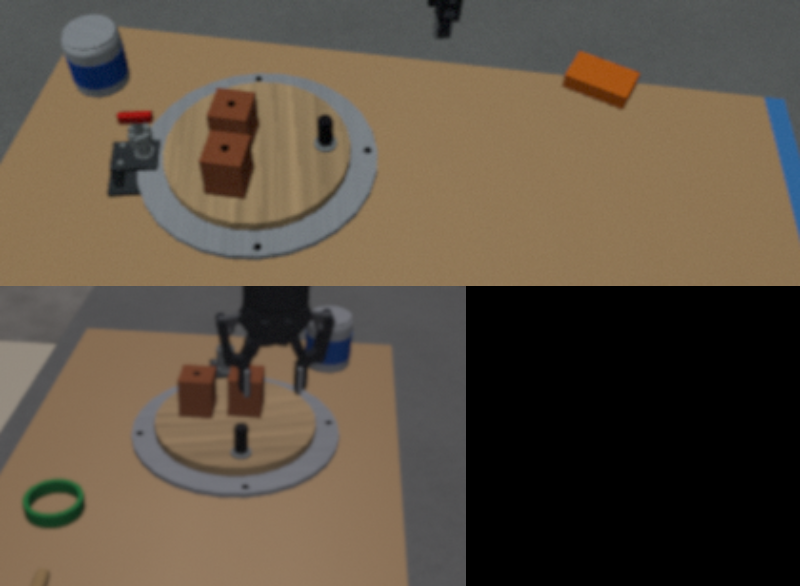

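The bar's top is back at 128 mm, as at the start, at its home angle. The holes are at the index, both pots stand mouth-down, and the bystanders are in place. Handing in.

```bash
python3 -c "
from bench import order,monitor
print(order.job_done(),monitor.state()['t'])"
```

```text
the job is handed in; nothing more can be done
the job is handed in; nothing more can be done
```

The job is done and was handed in at about 56 s of the 210 s allowed. Only two pots were present. Each was laid on its side, regrasped and stood mouth-down on the locked board, clear of the handle. I then parked the plunger in its rest notch, swung the board a quarter turn clockwise by its handle, and twisted the plunger back home.

**Last checks:**
- **Plunger:** the bar's top is at 128.3 mm, the same as at the start. In the last scene picture its angle reads about 9°, against 11.5–12.7° before; I took that as measurement scatter. The side view was too blocked to measure the bar.
- **Board:** the index holes are within about 0.1° of the quarter-turn position. The first swing went 1.8° too far, so I brought it back before dropping the plunger. I judged it locked from the plunger's height and the holes, and did not push on the board to test it.
- **Pots:** both stand mouth-down, with their tops at about 114 mm as expected.
- **Paint can, sanding block, tape and brush:** none was touched. The can, block and tape look unmoved in the last picture. The brush was mostly outside its crop, so I did not compare its position.

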